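Pin the spindle of the rotation stand and snap the ring shut

ROBOT

A 6-joint arm with a two-finger parallel gripper is mounted at the origin on the work surface. World frame = base frame: x ahead of the robot, y to its left, z up, the work surface at z = 0. Lengths are in mm, angles in rad, forces in N, time in s.
With the tool pointing down it reaches from about 350 to 775 mm from the base axis. Payload 7.3 kg.
Tool frame: the origin (TCP) lies at the very end of the fingers, on their centre line; the grasp point (between the pads) lies 19 mm behind it (pinch_z is the distance from the TCP to the grasp point, in mm); z points along the fingers, y is the direction in which the jaws open and shut (so a half turn about z gives the same grasp; the last joint's range is limited). The gripper opens to 92 mm and grips with 3 to 60 N. Pads are 19 mm wide; open, the fingers measure 130 mm over their backs; the gripper's body (75 mm by 190 mm) begins 47 mm behind the grasp point.
Start: joints at [0.989, 0.342, 1.524, -0, 1.275, -0.146], TCP at [221.61, 475.956, 226.741] pointing down, gripper open.
Joint ranges: [-2.53, 2.53], [-0.77, 2.02], [0.04, 2.7], [-1, 4.14], [0.28, 2.66], [-3.11, 3.11]. Speed limits (rad/s): [2.57, 2.57, 3.14, 3.14, 3.14, 3.14].

INTERFACE

Orientations are given as [roll, pitch, yaw] about the fixed x, y, z axes, in that order (R = Rz(yaw) Ry(pitch) Rx(roll)).
In Python, from plant import * gives the robot as it stands.
- The arm moves only by the tool step_arm, never from a script. Its argument "moves" is one flat list of numbers, 7 for each row, row after row: the shift along the tool's x, y, z scaled (see below), then the turn, a rotation vector about the tool's x, y, z scaled (see below), then the closure, from -1 (fully open) to 1 (shut). A call has 1 to 8 rows; each row shifts and turns the pose as measured when the row begins, along the tool's axes as they then stand; what a row does not reach is not made up. The controller multiplies each number of a shift by 2 cm and each number of a turn by 4 degrees. A row lasts 1/12 s, in which the tool goes at most 41.7 mm and 7.16 degrees, less where a joint would pass 70% of its speed; a pose out of reach is approached as far as the arm can. A call with a number of a shift or a turn outside -1 to 1 is refused whole. A call with a gripper value outside its range is refused whole. The fingers move at their own pace and stop on an object; the grip force is fixed at half the most. Time passes only in rows, so rows that do not move let the fingers close. It gives the time, the measured TCP pose, the force and the opening at its end, in the units of the state.
- get_obs(): the state, without advancing time (a new reading comes with each control period).
- capture(name): name is "scene" or "top" or "wrist"; returns the picture (420x560x3 uint8, red, green, blue); there is no depth.
- get_calibration(name): a dict with "mtx" (3x3 intrinsics, pixels), "eye" and "orientation" of the camera in the world; the wrist camera has in their place "mount" (4x4, takes a point from camera to tool coordinates, whose origin is the TCP and whose axes are the flange's). Camera axes: x right, y down, z forward; pixel columns grow to the right and rows downward; lengths in mm; the calibration is good to about 2 mm. The wrist camera is an equidistant fisheye: a pixel r from the principal point sees the ray r / f radians off the axis. A picture is of the moment at which its call begins: read the wrist's pose just before it. get_calibration takes no time and is no camera call.
- close_job(): hands the job in, once; it reports no verdict.
The state is a dict: "time": time; "joint_positions": joint angles; "dq": joint speeds; "tau": joint torques, N m; "tool_pos": TCP position; "tcp_rot": TCP orientation; "contact_force": force on the tool from outside, world axes, zero at the start; "moment": the same for the moment, N m; "grip_width": finger opening in mm.
Only numpy, scipy, OpenCV 4.12 (cv2) and the standard library are available. Lean on these libraries where they do the work, as an engineer would, in place of code of your own. Each camera call takes 0.05 s, during which the arm holds its last target.

TASK

Lock the spindle of the rotation stand with the linchpin: push the pin fully home through the cross hole of the spindle, without ramming it, then swing its sprung ring up over the top of the spindle until it snaps down over the pin's far end, and let go. Leave the beaker, jar and spoon alone.

Things in the scene. Friction and masses are not known exactly. Their poses are not given: they have to be found in the camera images.
- stand: fixed rotation stand: round grey base 190 mm across, pedestal, disc 170 mm across (top 99 mm up), dark hub, and a square steel spindle up through the hub. Origin: centre of the base's underside, on the spindle's axis; z up. Spindle 22 x 22 mm, square to the stand's x and y. Its one cross hole runs along the stand's y, centred on the spindle's axis; the pin may go in from either side
- hub (a point): centre of the hub's top, on the spindle's axis, 115 mm above the bench (hub 48 mm across). The spindle above it is set at an unmeasured height, to be felt or seen: the hole's centre is 22 to 58 mm above this point, and the spindle's flat top always 34 mm above the hole's centre. The hole is square, 11 x 11 mm, with 1 mm chamfers. The spindle stays put under ordinary forces
- pin: steel linchpin, about 0.14 kg with ring. Origin: on the shank's centre line at the shoulder; x to the tip, z up along the finger tab. It starts on the bench, origin 14 mm up, tab upward. Square shank 9 x 9 mm. Head block behind the shoulder: x -24 to 0, y -8 to 8, z -14 to 8 mm. Fully home: shoulder against the spindle's face, tip standing out 30 mm on the other side
- pin_tab (a point): middle of the finger tab to grip the pin by, at x -14, z 21 mm of the pin: a plate on top of the head block, 16 mm long in x (-22 to -6), 10 mm thick in y, z 8 to 34 mm
- pin_tip (a point): end of the pin, 52 mm ahead of the shoulder; the last 6 mm taper from the square shank to a round nose 8.2 mm across
- pin_mid (a point): point on the shank's centre line 11 mm ahead of the shoulder; it lies on the spindle's axis when the pin is fully home. The shank has 1 mm of play all round: let go, the pin's head and ring droop by about 0.1 rad, which is fine
- ring_bar (a point): middle of the ring's far bar. The ring is a dark steel U hinged across the pin's head; the hinge line is parallel to the pin's y, through x = -8 mm, z = 0 of the pin. Two 6 mm arms about 40 mm apart, joined 70 mm from the hinge by a bar 9 mm thick and 24 mm long, parallel to the hinge
- ring (a joint): angle of the ring on the pin: 0 = folded straight back, away from the tip (start); 1.57 = standing up along the tab; 3.14 = locked, pointing forward, bar 10 mm beyond the tip. A spring drives it back towards 0 (up to about 4 N at the bar, most near 1.5 rad) until about 2.55 rad; past that it snaps shut to 3.14 and is held there
Mind the look-alikes: they are no part of the job. Of the things that look like the pin, take the one that is farthest from the robot's base at the start.

How it is judged (in metres and radians):
On the way, in this order (a step that is already met when the one before it is completed fails the run):
1. the pin is fully home through the cross hole, the ring still open (y of pin_mid in the frame of stand between -0.004 and 0.004 m and x of pin_mid in the frame of stand between -0.003 and 0.003 m and z of pin_mid in the frame of stand between 0.1345 and 0.1745 m and angle between the x axis of pin and the y axis of stand, either way round below 0.25 rad and value of joint ring below 2 rad), for 0.2 s.
2. the ring has snapped shut over the pin's end (value of joint ring above 3 rad), for 0.2 s.
At the end, for the whole second after the job is handed in: the pin is through the cross hole (its mid point within 3 mm of the spindle's axis sideways and 5 mm lengthwise, 134.5 to 174.5 mm above the stand's foot, pin within 0.25 rad of the hole's direction), the ring is locked (over 3.0 rad), and the pin is at rest (under 20 mm/s) (y of pin_mid in the frame of stand between -0.005 and 0.005 m and x of pin_mid in the frame of stand between -0.003 and 0.003 m and z of pin_mid in the frame of stand between 0.1345 and 0.1745 m and angle between the x axis of pin and the y axis of stand, either way round below 0.25 rad and value of joint ring above 3 rad and linear speed of pin below 0.02 m/s); the robot touches nothing.
It fails at once if the pin is rammed against the stand or spindle with more than 30 N while the ring is open (contact force between pin and stand above 30 N and value of joint ring below 1 rad).
It fails at once if the beaker is moved by more than 20 mm (distance of beaker from where it was at the start of the episode above 0.02 m).
It fails at once if the jar is moved by more than 20 mm (distance of jar from where it was at the start of the episode above 0.02 m).
It fails at once if the spoon is moved by more than 20 mm (distance of spoon from where it was at the start of the episode above 0.02 m).
It also fails if it takes over 72 s, if anything falls off the work surface, if the arm or the gripper's body presses on something with over 40 N, if the wrist force passes 120 N, or if a joint passes its speed limit or range.

## Working session

There is one attempt and no reset: what is moved stays moved. The work goes in short steps, Python scripts to look and compute and a tool call to move; the robot and the scene stay as the last step left them, time stands still between calls to the robot, and variables do not carry over. Pictures are saved under pics/ and viewed, and the job is handed in when it is done.

Besides the shell and the picture viewer there is one more tool, called after "Emit:" as name(argument=value, ...) on one line, values as JSON. step_arm: Moves the arm, as the interface text tells. Shifts and turns lie within -1 to 1; 1 stands for 2 cm of shift or 4 degrees of turn. Its arguments: {"type":"object","properties":{"moves":{"type":"array"}},"required":["moves"]}

```bash
ls; mkdir -p pics
python3 - <<'E'
from plant import *
import cv2
print(get_obs())
for n in ("scene","top","wrist"):
    im=capture(n); cv2.imwrite(f"pics/{n}0.png",im[:,:,::-1]); print(n,get_calibration(n))
E
```

```text
pics
{'time': 0.0, 'joint_positions': array([ 9.89017413e-01,  3.42729882e-01,  1.52504015e+00,  3.53175348e-07,
        1.27539231e+00, -1.46004419e-01]), 'dq': array([-2.41319292e-04, -2.05566798e-03, -2.57129368e-03,  2.22616677e-05,
        1.89734445e-03, -5.35917485e-05]), 'tau': array([-9.63069488e-05, -4.31255150e+01, -2.44218725e+01,  7.16517703e-02,
        5.61318209e-02, -2.21439227e-04]), 'tool_pos': array([221.35970009, 475.5921262 , 226.03317502]), 'tcp_rot': array([-3.14003971e+00, -2.28702242e-04,  2.70581788e+00]), 'contact_force': array([-1.24410877,  0.62725182,  0.32692986]), 'moment': array([-0.03503781,  0.00691453,  0.00654906]), 'grip_width': 91.82457176105352}
scene {'mtx': array([[404.89600819,   0.        , 281.63180967],
       [  0.        , 404.89600819, 209.97548362],
       [  0.        ,   0.        ,   1.        ]]), 'eye': array([ 766.70695284, -603.12632142,  737.59258347]), 'orientation': array([-2.39182076,  0.02042744,  0.66286783])}
top {'mtx': array([[408.93992398,   0.        , 273.17123065],
       [  0.        , 408.93992398, 214.35120115],
       [  0.        ,   0.        ,   1.        ]]), 'eye': array([ 280.29966405, -142.29217321,  957.63902722]), 'orientation': array([-3.00354394,  0.02159879, -1.58958214])}
wrist {'mtx': array([[325.1922621 ,   0.        , 276.7010102 ],
       [  0.        , 325.1922621 , 209.38412417],
       [  0.        ,   0.        ,   1.        ]]), 'mount': array([[-3.20932913e-05, -9.56753800e-01, -2.90898892e-01,
         7.94691378e+01],
       [ 9.99999138e-01, -4.12439701e-04,  1.24617177e-03,
         8.26779189e-01],
       [-1.31225783e-03, -2.90898601e-01,  9.56752989e-01,
        -1.58011530e+02],
       [ 0.00000000e+00,  0.00000000e+00,  0.00000000e+00,
         1.00000000e+00]])}
```

View pics/scene0.png

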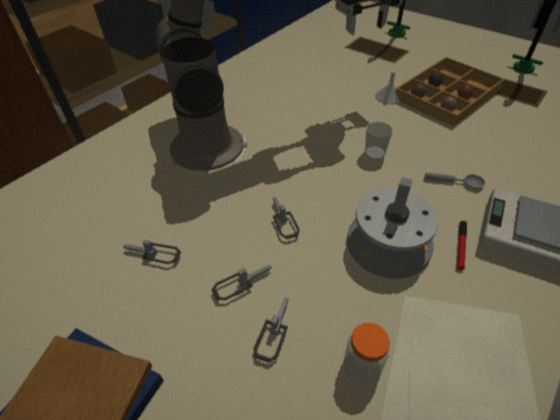

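View pics/top0.png

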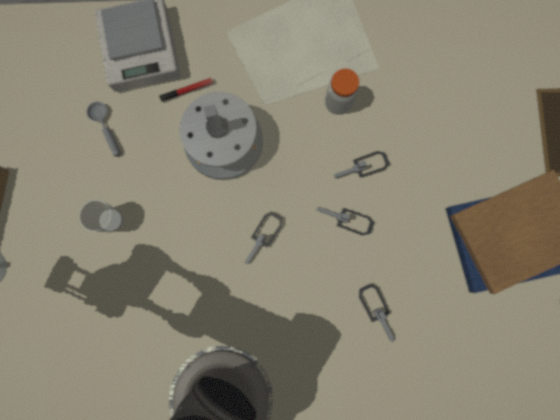

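View pics/wrist0.png

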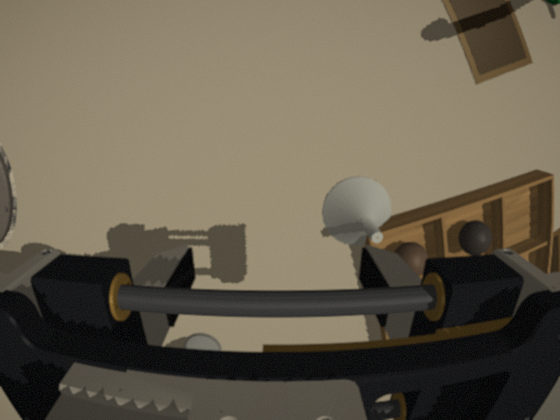

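The top view shows four pins: A about (362,165), B (347,217), C (265,237) and D (377,312). I'll work out how far each is from the base.

```bash
cat > h.py <<'E'
from plant import *
import numpy as np, cv2
from scipy.spatial.transform import Rotation as R
def Rm(o): return R.from_euler('xyz',o).as_matrix()
def ray(name,px,obs=None):
    c=get_calibration(name); K=c['mtx']
    u=(np.array(px,float)-K[:2,2])/K[0,0]
    if name=='wrist':
        r=np.hypot(*u); d=np.array([*(u/r*np.sin(r) if r>0 else u),np.cos(r)])
        o=obs or get_obs(); T=Rm(o['tcp_rot']); M=c['mount']
        return o['tool_pos']+T@M[:3,3], T@(M[:3,:3]@d)
    return np.array(c['eye']), Rm(c['orientation'])@np.array([*u,1.])
def plane(name,px,z,obs=None):
    e,d=ray(name,px,obs); return e+d*(z-e[2])/d[2]
def tri(obsv):
    A=np.zeros((3,3));b=np.zeros(3)
    for e,d in obsv:
        d=d/np.linalg.norm(d);P=np.eye(3)-np.outer(d,d);A+=P;b+=P@e
    return np.linalg.solve(A,b)
def proj(name,p,obs=None):
    c=get_calibration(name);K=c['mtx']
    if name=='wrist':
        o=obs or get_obs(); T=Rm(o['tcp_rot']); M=c['mount']
        q=T.T@(np.array(p)-o['tool_pos']); v=M[:3,:3].T@(q-M[:3,3])
        th=np.arctan2(np.hypot(v[0],v[1]),v[2]); n=v[:2]/np.hypot(v[0],v[1])
        return K[:2,2]+K[0,0]*th*n
    v=Rm(c['orientation']).T@(np.array(p)-c['eye']); return K[:2,2]+K[0,0]*v[:2]/v[2]
E
python3 - <<'E'
from h import *
np.set_printoptions(precision=1,suppress=True)
for n,p in dict(A=(362,165),B=(347,217),C=(265,237),D=(377,312),beaker=(105,217),jar=(342,103),spoon=(110,130),standbase=(223,140)).items():
    q=plane('top',p,14); print(n,q,np.hypot(*q[:2]))
im=cv2.imread('pics/top0.png')
a=cv2.resize(im[140:190,320:400],None,fx=7,fy=7,interpolation=cv2.INTER_CUBIC)
b=cv2.resize(im[75:195,165:275],None,fx=5,fy=5,interpolation=cv2.INTER_CUBIC)
cv2.imwrite('pics/tA.png',a);cv2.imwrite('pics/tS.png',b)
im=cv2.imread('pics/scene0.png')
a=cv2.resize(im[290:370,240:310],None,fx=7,fy=7,interpolation=cv2.INTER_CUBIC)
b=cv2.resize(im[170:285,340:445],None,fx=5,fy=5,interpolation=cv2.INTER_CUBIC)
cv2.imwrite('pics/sA.png',a);cv2.imwrite('pics/sS.png',b)
E
```

```text
A [ 524.7 -336.1   14. ] 623.1327870223788
B [ 401.9 -295.5   14. ] 498.79206796424415
C [ 359.3 -104.5   14. ] 374.1945909538681
D [ 185.6 -353.1   14. ] 398.9438615997893
beaker [414.1 270.8  14. ] 494.8056122403554
jar [ 679.4 -295.5   14. ] 740.8533873169772
spoon [626.5 266.7  14. ] 680.9278792736392
standbase [594.3  -7.5  14. ] 594.3747007141333
```

View pics/tA.png

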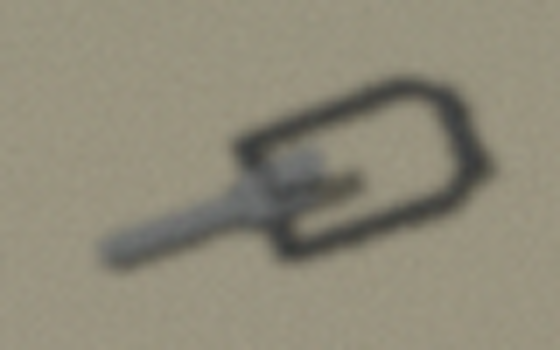

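View pics/tS.png

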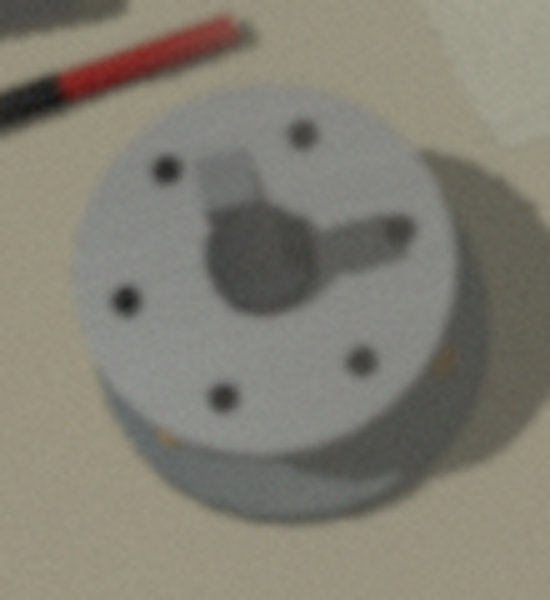

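View pics/sA.png

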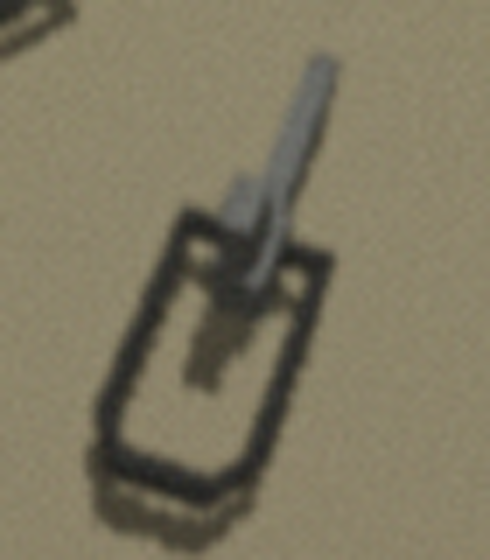

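View pics/sS.png

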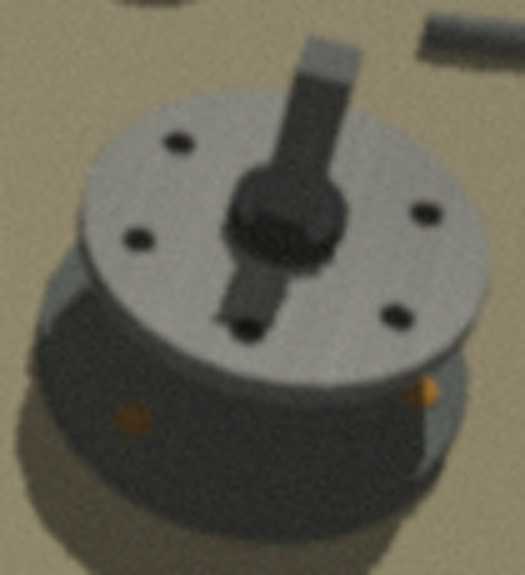

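Pin A is the farthest, at 623 mm (the others are 374–499 mm), and the crop shows the tab, shank and U ring. Its tip points to about +y. Next I'll fit the pin and the spindle.

Run:
```python
from h import *
np.set_printoptions(precision=1,suppress=True)
T=lambda x,y:(320+x/7-.5,140+y/7-.5)
S=lambda x,y:(240+x/7-.5,290+y/7-.5)
# tip
tt=T(103,252); st=S(326,58)
print('tip',plane('top',tt,14),plane('scene',st,14),tri([ray('top',tt),ray('scene',st)]))
# ring bar
tb=T(470,150); sb=S(160,478)
print('bar',plane('top',tb,14),plane('scene',sb,14))
for a,b in (((245,145),(188,215)),((288,250),(330,258))): print('arm',plane('top',T(*a),14),plane('scene',S(*b),14))
print('tab top', tri([ray('top',T(308,158)),ray('scene',S(240,190))]))
# spindle top
P=lambda x,y:(165+x/5-.5,75+y/5-.5); Q=lambda x,y:(340+x/5-.5,170+y/5-.5)
print('sp top',tri([ray('top',P(223,178)),ray('scene',Q(332,60))]))
print('hub top',plane('top',P(262,262),115), plane('scene',Q(297,205),115))
im=cv2.imread('pics/scene0.png')
c=im[170:235,380:425].astype(float); c=np.clip((c-20)*2.5,0,255).astype(np.uint8)
cv2.imwrite('pics/sp.png',cv2.resize(c,None,fx=9,fy=9,interpolation=cv2.INTER_CUBIC))
im=cv2.imread('pics/top0.png')
c=im[90:140,190:240]
cv2.imwrite('pics/spt.png',cv2.resize(c,None,fx=11,fy=11,interpolation=cv2.INTER_CUBIC))
```

```text
tip [ 501.  -269.8   14. ] [ 497.6 -267.7   14. ] [ 499.6 -269.5   18.6]
bar [ 533.2 -394.4   14. ] [ 539.  -392.6   14. ]
arm [ 536.8 -319.    14. ] [ 497.3 -330.4   14. ]
arm [ 500.2 -331.7   14. ] [ 536.6 -316.7   14. ]
tab top [ 519.9 -331.8   56.1]
sp top [594.4  -6.9 195.7]
hub top [590.3  -8.8 115. ] [596.1  -8.4 115. ]
```

View pics/sp.png

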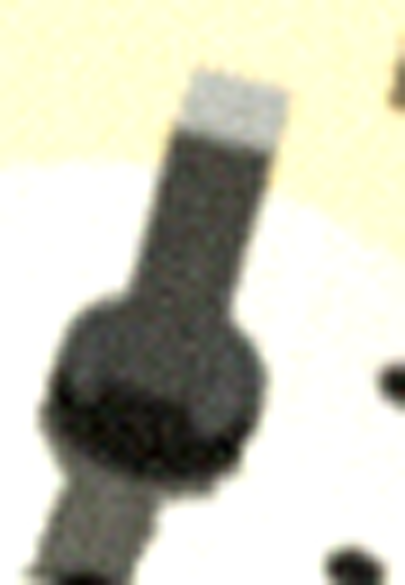

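View pics/spt.png

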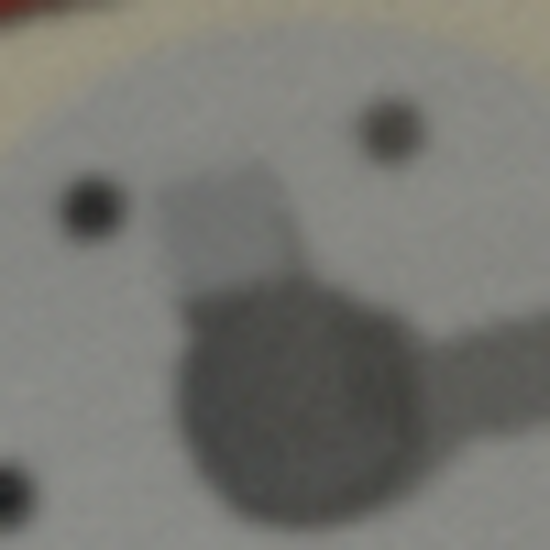

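```bash
cat >> h.py <<'E'
def plan(pos,rpy,n=None,g=-1,o=None,dec=2):
    o=o or get_obs(); p0=np.array(o['tool_pos']);R0=R.from_euler('xyz',o['tcp_rot']);R1=R.from_euler('xyz',rpy)
    pos=np.array(pos,float); rv=(R0.inv()*R1).as_rotvec()
    need=max(np.linalg.norm(pos-p0)/20*1.0,np.degrees(np.linalg.norm(rv))/4)
    n=n or int(np.ceil(need+.01)); n=max(n,1)
    out=[];P=p0.copy();Rc=R0
    for k in range(1,n+1):
        Pt=p0+(pos-p0)*k/n; Rt=R0*R.from_rotvec(rv*k/n)
        d=np.round(Rc.inv().apply(Pt-P)/20,dec); w=np.round(np.degrees((Rc.inv()*Rt).as_rotvec())/4,dec)
        out.append([*d,*w,g]); P=P+Rc.apply(d*20); Rc=Rc*R.from_rotvec(np.radians(w*4))
    print(n,'rows; end',np.round(P,1))
    for i in range(0,n,8): print([float(x)+0.0 for r in out[i:i+8] for x in r])
E
python3 -c "
from h import *
plan([395,-10,226],[np.pi,0,np.pi/2])"
```

```text
26 rows; end [395.   -9.9 226. ]
[-0.7, -0.71, 0.0, 0.0, 0.0, 0.63, -1.0, -0.72, -0.67, 0.0, 0.0, 0.0, 0.62, -1.0, -0.76, -0.64, 0.0, 0.0, 0.0, 0.63, -1.0, -0.78, -0.61, 0.0, 0.0, 0.0, 0.62, -1.0, -0.81, -0.58, 0.01, 0.0, 0.0, 0.63, -1.0, -0.84, -0.53, 0.0, 0.0, 0.0, 0.62, -1.0, -0.85, -0.5, 0.0, 0.0, 0.0, 0.63, -1.0, -0.88, -0.47, 0.0, 0.0, 0.0, 0.62, -1.0]
[-0.89, -0.42, 0.0, 0.0, 0.0, 0.63, -1.0, -0.92, -0.39, 0.0, -0.01, 0.0, 0.62, -1.0, -0.93, -0.34, 0.0, 0.0, 0.0, 0.63, -1.0, -0.94, -0.31, 0.0, 0.0, 0.0, 0.62, -1.0, -0.96, -0.26, 0.0, 0.0, 0.0, 0.63, -1.0, -0.97, -0.22, 0.0, 0.0, 0.0, 0.62, -1.0, -0.97, -0.18, 0.01, 0.0, 0.0, 0.63, -1.0, -0.98, -0.13, 0.0, 0.0, 0.0, 0.62, -1.0]
[-0.99, -0.1, 0.0, 0.0, 0.0, 0.63, -1.0, -0.99, -0.05, 0.0, 0.0, 0.0, 0.63, -1.0, -0.99, 0.0, 0.0, 0.0, 0.01, 0.62, -1.0, -1.0, 0.04, 0.0, 0.0, 0.0, 0.63, -1.0, -0.98, 0.08, 0.0, 0.0, 0.0, 0.62, -1.0, -0.99, 0.12, 0.0, 0.0, 0.0, 0.63, -1.0, -0.98, 0.17, 0.0, 0.0, 0.0, 0.62, -1.0, -0.97, 0.21, 0.0, 0.0, 0.0, 0.63, -1.0]
[-0.96, 0.25, 0.0, 0.0, 0.0, 0.62, -1.0, -0.94, 0.29, 0.0, 0.0, 0.0, 0.63, -1.0]
```

Emit:
step_arm(moves=[-0.7,-0.7,0,0,0,0.63,-1,-0.72,-0.67,0,0,0,0.63,-1,-0.76,-0.64,0,0,0,0.63,-1,-0.78,-0.61,0,0,0,0.63,-1,-0.81,-0.58,0,0,0,0.63,-1,-0.84,-0.53,0,0,0,0.63,-1,-0.85,-0.5,0,0,0,0.63,-1,-0.88,-0.47,0,0,0,0.63,-1])

```text
time: 0.82
tool_pos: [273.5, 321.9, 223.5]
tcp_rot: [-3.136, -0.0, 2.344]
contact_force: [0.8, 1.2, 0.1]
grip_width: 91.8
```

Emit:
step_arm(moves=[-0.89,-0.42,0,0,0,0.63,-1,-0.92,-0.39,0,0,0,0.63,-1,-0.93,-0.34,0,0,0,0.63,-1,-0.94,-0.31,0,0,0,0.63,-1,-0.96,-0.26,0,0,0,0.63,-1,-0.97,-0.22,0,0,0,0.63,-1,-0.97,-0.18,0,0,0,0.63,-1,-0.98,-0.13,0,0,0,0.63,-1])

```text
time: 1.48
tool_pos: [323.9, 163.3, 222.9]
tcp_rot: [-3.134, 0.002, 1.975]
contact_force: [1.1, 0.3, 0.2]
grip_width: 91.7
```

Emit:
step_arm(moves=[-0.99,-0.1,0,0,0,0.63,-1,-0.99,-0.05,0,0,0,0.63,-1,-0.99,0,0,0,0,0.63,-1,-1,0.04,0,0,0,0.63,-1,-0.98,0.08,0,0,0,0.63,-1,-0.99,0.12,0,0,0,0.63,-1,-0.98,0.17,0,0,0,0.63,-1,-0.97,0.21,0,0,0,0.63,-1])

```text
time: 2.15
tool_pos: [371.2, 3.6, 222.8]
tcp_rot: [-3.134, 0.004, 1.605]
contact_force: [0.6, 0.2, -0.8]
grip_width: 91.9
```

Run:
```python
from h import *
import pickle
o=get_obs(); im=capture('wrist'); o2=get_obs(); print(o['tool_pos'],o2['tool_pos'],o2['tcp_rot'])
pickle.dump((o,im),open('w1.pkl','wb'))
cv2.imwrite('pics/w1.png',im[:,:,::-1])
print(proj('wrist',[594,-8,195],o),proj('wrist',[583,-8,161],o))
```

```text
[371.16900625   3.59469922 222.79132784] [372.49783089   1.0683311  222.8807568 ] [-3.13488728  0.00653935  1.60173736]
[543.64748884 259.05204539] [512.79072413 243.94420266]
```

View pics/w1.png

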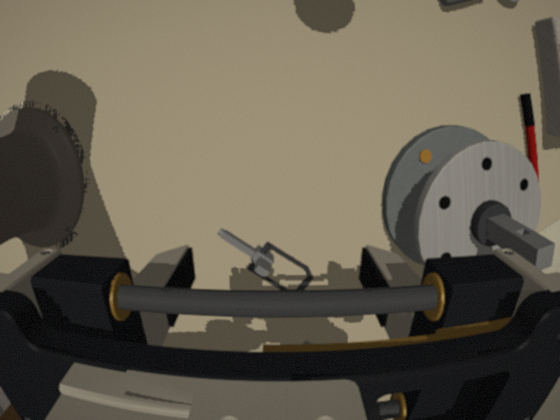

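Run:
```python
import cv2
im=cv2.imread('pics/w1.png')[190:280,460:560]
cv2.imwrite('pics/w1c.png',cv2.resize(im,None,fx=6,fy=6,interpolation=cv2.INTER_CUBIC))
```

```text
(no output)
```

View pics/w1c.png

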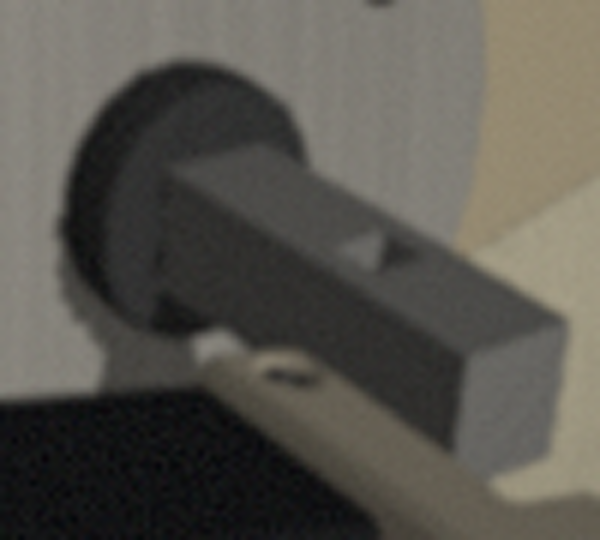

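The hole is in the spindle's +y face (crop (375,250), full image about (522,232)), so its axis runs roughly along world y. Now I'll fit the spindle's position, yaw and height using all three cameras.

```bash
cat > fit.py <<'E'
from h import *
import pickle
from scipy.optimize import least_squares
np.set_printoptions(precision=2,suppress=True)
o,im=pickle.load(open('w1.pkl','rb'))
W=lambda x,y:np.array((460+(x+.5)/6-.5,190+(y+.5)/6-.5))
T=lambda x,y:np.array((190+(x+.5)/11-.5,90+(y+.5)/11-.5))
S=lambda x,y:np.array((380+(x+.5)/9-.5,170+(y+.5)/9-.5))
# corners at local (+-11,+-11): a=(-,+) b=(+,+) c=(+,-) d=(-,-)
ob=[('wrist','a',W(462,355)),('wrist','b',W(566,320)),('wrist','c',W(550,452)),('wrist','d',W(456,486)),
    ('scene','a',S(200,66)),('scene','b',S(292,92)),('scene','c',S(272,150)),('scene','d',S(176,128)),
    ('top','b',T(262,160)),('top','c',T(302,280)),('top','a',T(160,195)),('top','d',T(185,300))]
L=dict(a=(-11,11),b=(11,11),c=(11,-11),d=(-11,-11))
# scene cam: right=+x+y.. assign labels by projection instead
def pts(v):
    x,y,z,yw=v[:4];c,s=np.cos(yw),np.sin(yw)
    return {k:np.array([x+c*l[0]-s*l[1],y+s*l[0]+c*l[1],z]) for k,l in L.items()}
p0=pts([594,-8,195,.1])
for n in ('wrist','scene','top'):
    print(n,{k:proj(n,p,o) for k,p in p0.items()},[ (k,q) for m,k,q in ob if m==n])
E
python3 fit.py
```

```text
wrist {'a': array([537.94, 248.51]), 'b': array([554.56, 245.49]), 'c': array([548.8, 268.9]), 'd': array([532.17, 272.64])} [('a', array([536.58, 248.75])), ('b', array([553.92, 242.92])), ('c', array([551.25, 264.92])), ('d', array([535.58, 270.58]))]
scene {'a': array([402.53, 176.58]), 'b': array([413.36, 180.51]), 'c': array([409.36, 187.23]), 'd': array([398.39, 183.17])} [('a', array([401.78, 176.89])), ('b', array([412.  , 179.78])), ('c', array([409.78, 186.22])), ('d', array([399.11, 183.78]))]
top {'a': array([205.01, 116.82]), 'b': array([203.94, 106.17]), 'c': array([215.06, 104.81]), 'd': array([216.17, 115.45])} [('b', array([213.36, 104.09])), ('c', array([217., 115.])), ('a', array([204.09, 107.27])), ('d', array([206.36, 116.82]))]
```

```bash
cat >> fit.py <<'E'
re=dict(b='c',c='d',a='b',d='a')
ob=[(n,re[k] if n=='top' else k,q) for n,k,q in ob]
def res(v,sel=None):
    p=pts(v); return np.concatenate([(proj(n,p[k],o)-q) for n,k,q in ob if sel is None or n in sel])
print('----')
for sel in (None,('wrist','scene'),('wrist','top'),('scene','top')):
    r=least_squares(res,[594,-8,195,.1],args=(sel,)); print(sel,r.x,np.sqrt(np.mean(r.fun**2)))
r=least_squares(res,[594,-8,195,.1]).x; print(res(r).reshape(-1,2))
for sel in ('wrist','scene','top'):
    q=least_squares(lambda v:res([v[0],v[1],r[2],v[2]],(sel,)),[594,-8,.1]); print(sel,q.x)
E
python3 fit.py | sed -n '/----/,$p'
```

```text
----
None [594.44  -6.63 194.56   0.25] 0.793495995148184
('wrist', 'scene') [594.12  -6.23 194.9    0.25] 0.7779743891497067
('wrist', 'top') [595.99  -7.   193.34   0.25] 0.7863914077125185
('scene', 'top') [593.65  -8.47 195.7    0.25] 0.45688727177503463
[[ 0.14  0.22]
 [ 0.15 -0.61]
 [-0.4   0.2 ]
 [-1.91  1.64]
 [ 0.15 -0.18]
 [ 1.22 -0.18]
 [ 1.17  0.6 ]
 [ 0.36  0.05]
 [ 0.05 -0.01]
 [-0.81 -0.62]
 [-1.5  -0.24]
 [-1.03  0.53]]
wrist [595.04  -6.33   0.26]
scene [593.2   -7.24   0.24]
top [594.22  -8.24   0.25]
```

```bash
python3 -c "
from h import *
plan([518,-333,100],[np.pi,0,1.84],n=20)"
```

```text
20 rows; end [ 517.9 -332.9  100. ]
[-0.84, 0.34, 0.31, -0.01, 0.0, -0.17, -1.0, -0.85, 0.33, 0.31, 0.0, 0.01, -0.17, -1.0, -0.85, 0.32, 0.31, -0.01, 0.0, -0.17, -1.0, -0.86, 0.31, 0.31, 0.0, 0.01, -0.17, -1.0, -0.86, 0.3, 0.31, -0.01, 0.0, -0.17, -1.0, -0.86, 0.29, 0.31, 0.0, 0.0, -0.17, -1.0, -0.87, 0.27, 0.31, -0.01, 0.01, -0.17, -1.0, -0.87, 0.27, 0.31, 0.0, 0.0, -0.18, -1.0]
[-0.87, 0.26, 0.31, -0.01, 0.01, -0.17, -1.0, -0.88, 0.24, 0.31, 0.0, 0.0, -0.17, -1.0, -0.88, 0.24, 0.31, -0.01, 0.01, -0.17, -1.0, -0.88, 0.23, 0.31, 0.0, 0.0, -0.17, -1.0, -0.88, 0.21, 0.31, -0.01, 0.0, -0.17, -1.0, -0.89, 0.2, 0.3, 0.0, 0.01, -0.17, -1.0, -0.89, 0.2, 0.31, -0.01, 0.0, -0.17, -1.0, -0.89, 0.18, 0.31, -0.01, 0.01, -0.17, -1.0]
[-0.9, 0.17, 0.31, 0.0, 0.0, -0.17, -1.0, -0.89, 0.16, 0.31, -0.01, 0.0, -0.17, -1.0, -0.9, 0.15, 0.3, 0.0, 0.01, -0.17, -1.0, -0.9, 0.14, 0.31, -0.01, 0.0, -0.17, -1.0]
```

Emit:
step_arm(moves=[-0.84,0.34,0.3,0,0,-0.17,-1,-0.85,0.33,0.3,0,0,-0.17,-1,-0.85,0.32,0.3,0,0,-0.17,-1,-0.86,0.31,0.3,0,0,-0.17,-1,-0.86,0.3,0.3,0,0,-0.17,-1,-0.86,0.29,0.3,0,0,-0.17,-1,-0.87,0.27,0.3,0,0,-0.17,-1,-0.87,0.27,0.3,0,0,-0.17,-1])

```text
time: 2.87
tool_pos: [431.7, -137.5, 173.5]
tcp_rot: [-3.135, 0.005, 1.701]
contact_force: [-0.7, 0.7, -0.0]
grip_width: 92.1
```

Emit:
step_arm(moves=[-0.87,0.26,0.3,0,0,-0.17,-1,-0.88,0.24,0.3,0,0,-0.17,-1,-0.88,0.24,0.3,0,0,-0.17,-1,-0.88,0.23,0.3,0,0,-0.17,-1,-0.88,0.21,0.3,0,0,-0.17,-1,-0.89,0.2,0.3,0,0,-0.17,-1,-0.89,0.2,0.3,0,0,-0.17,-1,-0.89,0.18,0.3,0,0,-0.17,-1])

```text
time: 3.53
tool_pos: [491.9, -275.9, 120.8]
tcp_rot: [-3.131, 0.0, 1.802]
contact_force: [0.0, 0.1, 0.6]
grip_width: 91.5
```

Emit:
step_arm(moves=[-0.9,0.17,0.3,0,0,-0.17,-1,-0.9,0.16,0.3,0,0,-0.17,-1,-0.6,0.1,0.2,0,0,-0.1,-1,0,0,0,0,0,0,-1,0,0,0,0,0,0,-1])

```text
time: 3.95
tool_pos: [512.2, -324.0, 100.0]
tcp_rot: [-3.128, -0.004, 1.833]
contact_force: [0.3, 0.5, -0.3]
grip_width: 92.0
```

Run:
```python
from h import *
import pickle
o=get_obs(); im=capture('wrist'); print(o['tool_pos'],o['tcp_rot'],o['contact_force'])
pickle.dump((o,im),open('w2.pkl','wb'))
cv2.imwrite('pics/w2.png',im[:,:,::-1])
```

```text
[ 512.18069917 -324.0127211    99.95654398] [-3.12825786 -0.00403858  1.83329365] [ 0.29017939  0.51467639 -0.29269764]
```

View pics/w2.png

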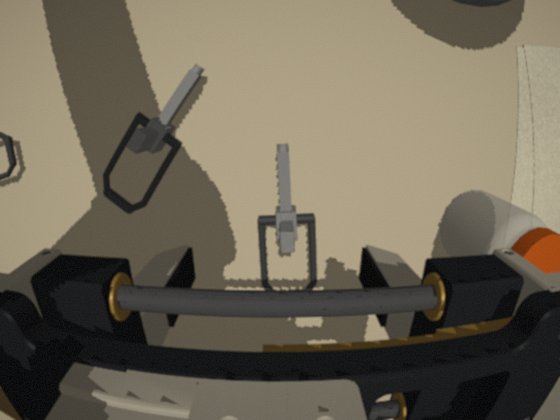

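Pin A sits between the fingers: tip (283,146), head and tab about (287,225–250), ring below that. Measuring it.

Run:
```python
import cv2
im=cv2.imread('pics/w2.png')[130:300,235:340]
cv2.imwrite('pics/w2c.png',cv2.resize(im,None,fx=5,fy=5,interpolation=cv2.INTER_CUBIC)[:800])
```

```text
(no output)
```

View pics/w2c.png

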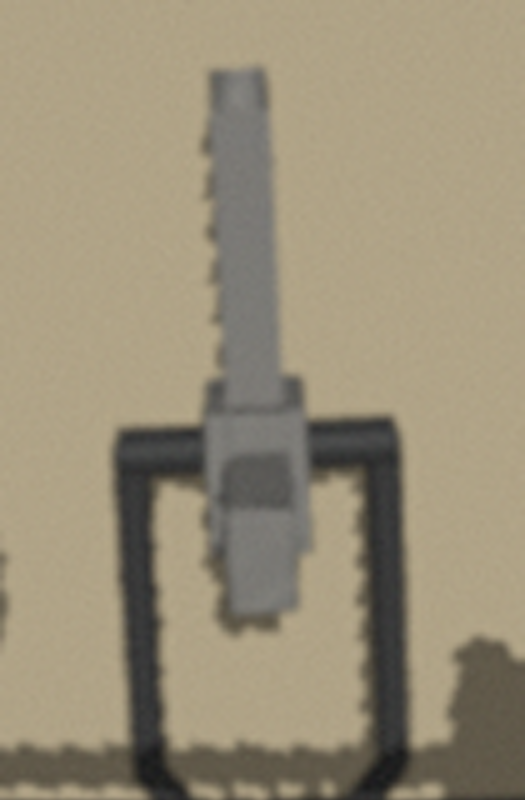

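Run:
```python
from h import *
import pickle
np.set_printoptions(precision=2,suppress=True)
o,im=pickle.load(open('w2.pkl','rb'))
C=lambda x,y:(235+(x+.5)/5-.5,130+(y+.5)/5-.5)
f=lambda x,y,z:plane('wrist',C(x,y),z,o)
tip=f(239,70,15);s=f(253,408,20);tf=f(261,510,48);tb=f(264,612,48);tf0=f(261,456,22)
la=f(120,450,14);ra=f(396,440,14)
print('tip',tip,'shoulder',s,'tabF',tf,'tabB',tb,'tabF0',tf0,'arms',la,ra,(la+ra)/2)
d=tip-s; print('phi',np.arctan2(d[1],d[0]),np.hypot(*d[:2])); d=tf-tb; print(np.arctan2(d[1],d[0]),np.hypot(*d[:2]))
d=ra-la; print('hinge phi',np.arctan2(d[1],d[0])+np.pi/2)
```

```text
tip [ 500.43 -267.29   15.  ] shoulder [ 515.95 -316.1    20.  ] tabF [ 518.35 -321.85   48.  ] tabB [ 522.93 -336.59   48.  ] tabF0 [ 519.   -322.61   22.  ] arms [ 498.03 -330.11   14.  ] [ 539.81 -316.98   14.  ] [ 518.92 -323.55   14.  ]
phi 1.8787612115669945 51.2111733224144
1.871650859399882 15.4377272270789
hinge phi 1.875234528156992
```

```bash
python3 -c "
from h import *
o=get_obs();print(o['tool_pos'],o['tcp_rot'])
plan([520.6,-329.2,60],[np.pi,0,1.875],n=4)"
```

```text
[ 512.06581071 -323.8271787   100.02042184] [-3.1282116  -0.00400074  1.83350616]
4 rows; end [ 520.5 -329.2   59.9]
[-0.09, 0.09, 0.5, -0.05, -0.02, -0.15, -1.0, -0.1, 0.09, 0.5, -0.05, -0.01, -0.15, -1.0, -0.09, 0.09, 0.5, -0.04, -0.02, -0.15, -1.0, -0.1, 0.08, 0.5, -0.05, -0.01, -0.14, -1.0]
```

Emit:
step_arm(moves=[-0.1,0.1,0.5,-0.05,-0.02,-0.15,-1,-0.1,0.1,0.5,-0.05,-0.02,-0.15,-1,-0.1,0.1,0.5,-0.05,-0.02,-0.15,-1,-0.1,0.1,0.5,-0.05,-0.02,-0.15,-1,0,0,0,0,0,0,-1])

```text
time: 4.42
tool_pos: [522.2, -326.6, 57.1]
tcp_rot: [3.139, 0.002, 1.882]
contact_force: [0.2, -0.1, -0.8]
grip_width: 92.1
```

```bash
python3 -c "
from h import *
o=get_obs();print(o['tool_pos'],o['tcp_rot'])
plan([520.6,-329.2,25],[np.pi,0,1.875],n=5)"
```

```text
[ 522.16496553 -326.58623206   57.14059715] [3.13919312e+00 1.72100693e-03 1.88204897e+00]
5 rows; end [ 520.5 -329.2   24.9]
[-0.02, -0.02, 0.32, 0.01, 0.0, 0.02, -1.0, -0.02, -0.03, 0.32, 0.0, 0.01, 0.02, -1.0, -0.02, -0.02, 0.32, 0.01, 0.0, 0.02, -1.0, -0.02, -0.02, 0.33, 0.01, 0.01, 0.02, -1.0, -0.02, -0.03, 0.32, 0.0, 0.0, 0.02, -1.0]
```

Emit:
step_arm(moves=[-0.03,-0.03,0.32,0.01,0,0.02,-1,-0.03,-0.03,0.32,0.01,0,0.02,-1,-0.03,-0.02,0.32,0,0,0.02,-1,-0.03,-0.02,0.32,0,0,0.02,-1,-0.02,-0.02,0.3,0,0,0.02,-1,0,0,0,0,0,0,-1])

```text
time: 4.92
tool_pos: [520.3, -329.7, 21.3]
tcp_rot: [-3.142, 0.0, 1.875]
contact_force: [0.1, 1.1, -0.6]
grip_width: 91.8
```

Emit:
step_arm(moves=[0,0,-0.18,0,0,0,-1,0,0,0,0,0,0,-1])

```text
time: 5.08
tool_pos: [520.1, -329.7, 24.7]
tcp_rot: [-3.141, -0.0, 1.874]
contact_force: [0.6, -0.0, -0.7]
grip_width: 91.8
```

Emit:
step_arm(moves=[0,0,0,0,0,0,0,0,0,0,0,0,0,0.5,0,0,0,0,0,0,1,0,0,0,0,0,0,1,0,0,0,0,0,0,1,0,0,0,0,0,0,1,0,0,0,0,0,0,1])

```text
time: 5.67
tool_pos: [521.1, -330.4, 26.9]
tcp_rot: [3.14, 0.003, 1.875]
contact_force: [-0.2, 0.0, -0.3]
grip_width: 49.9
```

Emit:
step_arm(moves=[0,0,0.1,0,0,0,1,0,0,0,0,0,0,1,0,0,0,0,0,0,1,0,0,0,0,0,0,1,0,0,0,0,0,0,1,0,0,0,0,0,0,1,0,0,0,0,0,0,1])

```text
time: 6.25
tool_pos: [521.0, -330.3, 24.4]
tcp_rot: [3.14, 0.002, 1.875]
contact_force: [0.6, -0.2, 0.3]
grip_width: 9.6
```

Emit:
step_arm(moves=[0,0,0,0,0,0,1,0,0,0,0,0,0,1,0,0,0,0,0,0,1,0,0,0,0,0,0,1])

```text
time: 6.58
tool_pos: [521.0, -330.3, 24.4]
tcp_rot: [3.14, 0.002, 1.875]
contact_force: [1.0, 0.1, -0.1]
grip_width: 10.1
```

Emit:
step_arm(moves=[0,0,-0.3,0,0,0,1,0,0,-0.8,0,0,0,1,0,0,-1,0,0,0,1,0,0,-1,0,0,0,1,0,0,-1,0,0,0,1,0,0,-1,0,0,0,1,0,0,-1,0,0,0,1,0,0,-0.6,0,0,0,1])

```text
time: 7.25
tool_pos: [517.8, -327.7, 160.8]
tcp_rot: [-3.136, -0.008, 1.874]
contact_force: [1.3, -0.0, -1.6]
grip_width: 9.9
```

```bash
python3 -c "
from h import *
o=get_obs();print(o['tool_pos'],o['tcp_rot'],o['grip_width'])
plan([621,-112,175],[np.pi,0,1.821],n=15,g=1)"
```

```text
[ 517.77869625 -327.67876829  160.80725176] [-3.13583969 -0.0084239   1.87445919] 9.880370511521576
15 rows; end [ 621.1 -112.   174.9]
[0.58, 0.54, -0.05, -0.01, -0.01, 0.05, 1.0, 0.59, 0.54, -0.04, 0.0, -0.01, 0.05, 1.0, 0.59, 0.54, -0.05, -0.01, 0.0, 0.05, 1.0, 0.59, 0.54, -0.04, 0.0, -0.01, 0.05, 1.0, 0.59, 0.53, -0.05, -0.01, -0.01, 0.06, 1.0, 0.59, 0.54, -0.04, 0.0, -0.01, 0.05, 1.0, 0.59, 0.53, -0.05, -0.01, -0.01, 0.05, 1.0, 0.6, 0.53, -0.05, -0.01, 0.0, 0.05, 1.0]
[0.6, 0.52, -0.04, 0.0, -0.01, 0.05, 1.0, 0.6, 0.53, -0.05, -0.01, -0.01, 0.05, 1.0, 0.6, 0.52, -0.05, 0.0, -0.01, 0.05, 1.0, 0.61, 0.52, -0.04, -0.01, 0.0, 0.05, 1.0, 0.6, 0.52, -0.05, 0.0, -0.01, 0.05, 1.0, 0.61, 0.51, -0.05, -0.01, -0.01, 0.06, 1.0, 0.61, 0.52, -0.04, -0.01, -0.01, 0.05, 1.0]
```

Emit:
step_arm(moves=[0.58,0.54,-0.05,0,0,0.05,1,0.59,0.54,-0.05,0,0,0.05,1,0.59,0.54,-0.05,0,0,0.05,1,0.59,0.54,-0.05,0,0,0.05,1,0.59,0.53,-0.05,0,0,0.05,1,0.59,0.53,-0.05,0,0,0.05,1,0.59,0.53,-0.05,0,0,0.05,1,0.6,0.53,-0.05,0,0,0.05,1])

```text
time: 7.92
tool_pos: [573.8, -212.2, 176.6]
tcp_rot: [-3.139, -0.001, 1.839]
contact_force: [0.3, 0.3, -1.3]
grip_width: 9.8
```

Emit:
step_arm(moves=[0.6,0.52,-0.05,0,0,0.05,1,0.6,0.52,-0.05,0,0,0.05,1,0.6,0.52,-0.05,0,0,0.05,1,0.6,0.52,-0.05,0,0,0.05,1,0.5,0.5,-0.05,0,0,0.05,1,0.3,0.3,0,0,0,0,1,0,0,0,0,0,0,1])

```text
time: 8.5
tool_pos: [614.2, -127.8, 183.4]
tcp_rot: [-3.138, -0.003, 1.824]
contact_force: [-0.8, 0.5, -1.9]
grip_width: 9.6
```

```bash
cat > look.py <<'E'
import sys
from h import *
import pickle
n=sys.argv[1]; x0,x1,y0,y1=map(int,sys.argv[2:6]); f=int(sys.argv[6]); cam=sys.argv[7] if len(sys.argv)>7 else 'wrist'
o=get_obs(); im=capture(cam); print(o['time'],o['tool_pos'],o['tcp_rot'],o['contact_force'],o['grip_width'])
pickle.dump((o,im),open(n+'.pkl','wb'))
c=im[y0:y1,x0:x1,::-1]
cv2.imwrite('pics/'+n+'.png',cv2.resize(c,None,fx=f,fy=f,interpolation=cv2.INTER_CUBIC) if f>1 else np.ascontiguousarray(c))
E
python3 look.py w3 0 560 0 420 1
```

```text
8.5 [ 614.23239847 -127.78841721  183.39542279] [-3.13814914e+00 -2.97928006e-03  1.82433185e+00] [-0.77625113  0.48831296 -1.88817967] 9.626791666052467
```

View pics/w3.png

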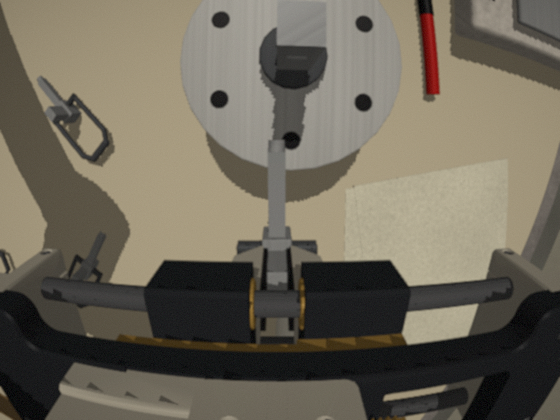

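Run:
```python
import cv2
im=cv2.imread('pics/w3.png')
cv2.imwrite('pics/w3a.png',cv2.resize(im[0:100,250:350],None,fx=6,fy=6,interpolation=cv2.INTER_CUBIC))
cv2.imwrite('pics/w3b.png',cv2.resize(im[130:260,230:330],None,fx=5,fy=5,interpolation=cv2.INTER_CUBIC)[:600])
```

```text
(no output)
```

View pics/w3a.png

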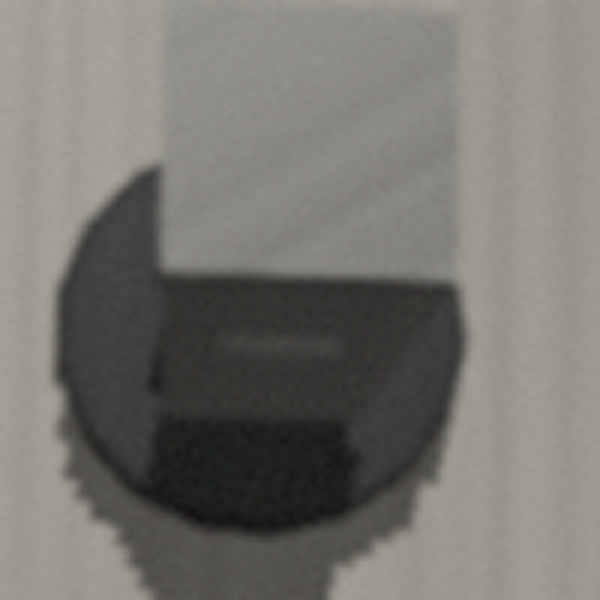

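View pics/w3b.png

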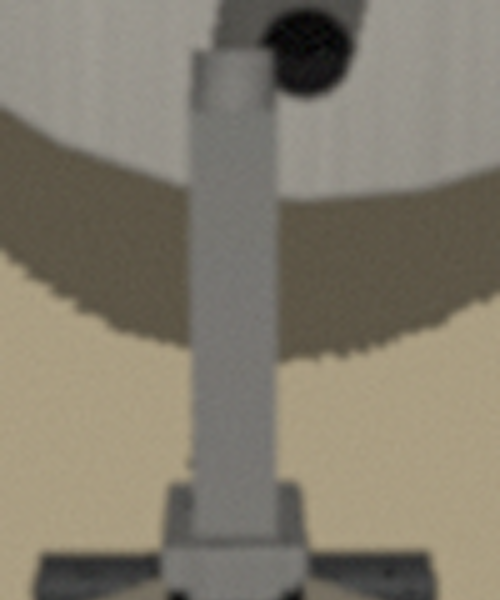

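```bash
cat > fit3.py <<'E'
from h import *
import pickle
from scipy.optimize import least_squares
np.set_printoptions(precision=2,suppress=True)
o,im=pickle.load(open('w3.pkl','rb'))
A=lambda x,y:np.array((250+(x+.5)/6-.5,(y+.5)/6-.5))
B=lambda x,y:np.array((230+(x+.5)/5-.5,130+(y+.5)/5-.5))
T=Rm(o['tcp_rot'])
ob=[((-11,-11,0),A(161,277)),((11,-11,0),A(460,287)),((-11,11,0),A(165,8)),((11,11,0),A(460,14)),
    ((-5.5,-11,-40),A(225,345)),((5.5,-11,-40),A(345,345))]
def pt(v,l):
    x,y,z,yw=v;c,s=np.cos(yw),np.sin(yw); return np.array([x+c*l[0]-s*l[1],y+s*l[0]+c*l[1],z+l[2]])
for n in (4,6):
    f=lambda v:np.concatenate([proj('wrist',pt(v,l),o)-q for l,q in ob[:n]])
    r=least_squares(f,[594,-7,195,.25]); print(r.x,r.fun)
    f2=lambda v:np.concatenate([f(v),[(v[2]-194.5)/1]])
    v=least_squares(f2,[594,-7,195,.25]).x;print('with z prior',v)
v=r.x
# pin in tool frame (shank upper face 4.5 above axis, axis 10.4 below tcp)
zt=o['tool_pos'][2]-10.4+4.5
for nm,p in (('tipL',B(192,105)),('tipR',B(276,105)),('sL',B(193,530)),('sR',B(277,535)),('nose',B(235,52))):
    w=plane('wrist',p,zt if nm!='nose' else zt-1,o); print(nm,w,'tool',T.T@(w-o['tool_pos']))
E
python3 fit3.py
```

```text
[594.65  -7.2  196.1    0.25] [ 0.15  0.07  0.12 -0.07 -0.15 -0.38 -0.14  0.38]
with z prior [594.65  -6.81 194.77   0.25]
[594.59  -5.6  192.14   0.25] [ 1.02 -1.32 -0.33 -1.64  0.55 -0.52 -0.75  0.05  0.07  1.91 -0.72  2.33]
with z prior [594.59  -6.1  194.03   0.25]
tipL [594.82 -69.56 177.5 ] tool [61.22 -4.17  6.1 ]
tipR [603.03 -67.43 177.5 ] tool [61.22  4.32  6.07]
sL [ 606.11 -113.97  177.5 ] tool [15.39 -4.38  5.96]
sR [ 615.06 -112.24  177.5 ] tool [14.82  4.72  5.93]
nose [597.69 -63.32 176.5 ] tool [66.53  0.18  7.1 ]
```

```bash
cat >> fit3.py <<'E'
print('---')
for v in ([594.65,-7,195.4,.25],):
  for l in [(-11,-11,0),(-5.5,-11,-28.5),(-5.5,-11,-36),(-5.5,-11,-38),(-5.5,-11,-40),(-11,-11,-80.4),(11,-11,-80.4),(-5.5,-7,-39.5),(5.5,-7,-39.5),(5.5,-11,-40)]:
    q=proj('wrist',pt(v,l),o); print(l,q,(q+.5-[250,0])*6)
E
python3 fit3.py|sed -n '/---/,$p'
python3 - <<'E'
import cv2,numpy as np
im=cv2.imread('pics/w3.png')[40:80,268:335].astype(float)
cv2.imwrite('pics/w3d.png',cv2.resize(np.clip((im-20)*3,0,255).astype(np.uint8),None,fx=11,fy=11,interpolation=cv2.INTER_CUBIC))
E
```

```text
---
(-11, -11, 0) [276.78  45.83] [163.68 277.96]
(-5.5, -11, -28.5) [287.4   56.87] [227.38 344.21]
(-5.5, -11, -36) [287.    59.19] [225.02 358.17]
(-5.5, -11, -38) [286.9   59.78] [224.42 361.7 ]
(-5.5, -11, -40) [286.81  60.36] [223.83 365.17]
(-11, -11, -80.4) [277.14  69.83] [165.83 422.  ]
(11, -11, -80.4) [309.29  70.38] [358.75 425.27]
(-5.5, -7, -39.5) [286.85  53.44] [224.1  323.61]
(5.5, -7, -39.5) [306.45  53.86] [341.67 326.14]
(5.5, -11, -40) [306.36  60.77] [341.14 367.6 ]
```

View pics/w3d.png

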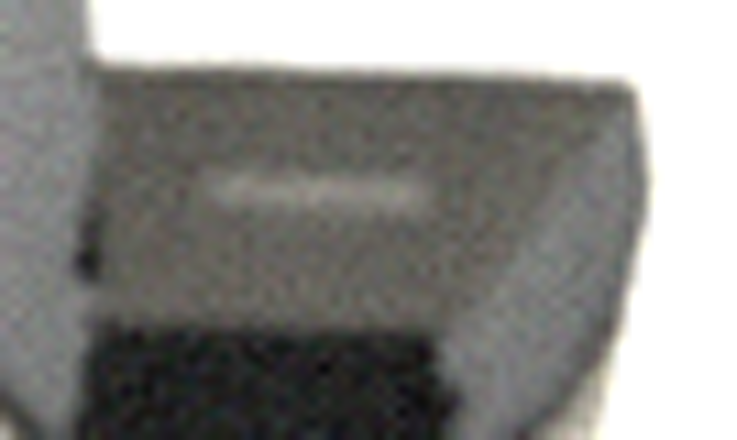

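```bash
cat > tgt.py <<'E'
from h import *
import sys
ax=np.array([594.65,-7.0]);yw=.25;u=np.array([-np.sin(yw),np.cos(yw)]);w=np.array([np.cos(yw),np.sin(yw)])
def rel(o):
    d=o['tool_pos'][:2]-ax; return d@u,d@w,o['tool_pos'][2]
if __name__=='__main__':
    o=get_obs();print('along,lat,z',rel(o),o['tcp_rot'],o['contact_force'])
    d,lat,z,n=map(float,sys.argv[1:5])
    plan([*(ax+d*u+lat*w),z],[np.pi,0,yw+np.pi/2],n=int(n),g=1)
E
python3 tgt.py -95 -0.15 171.8 4
```

```text
along,lat,z (np.float64(-122.52179179135362), np.float64(-11.446448145204535), np.float64(183.39631520733042)) [-3.13783078e+00 -2.69614280e-03  1.82399704e+00] [-1.35447131  0.30416216 -0.9148952 ]
4 rows; end [618.  -99.2 171.8]
[0.34, 0.14, 0.15, -0.01, -0.01, 0.01, 1.0, 0.35, 0.15, 0.14, -0.02, -0.01, 0.01, 1.0, 0.34, 0.14, 0.15, -0.01, -0.01, 0.01, 1.0, 0.34, 0.14, 0.14, -0.01, -0.01, 0.02, 1.0]
```

Emit:
step_arm(moves=[0.34,0.14,0.15,-0.01,-0.01,0.01,1,0.34,0.14,0.15,-0.01,-0.01,0.01,1,0.34,0.14,0.15,-0.01,-0.01,0.01,1,0.34,0.14,0.14,-0.01,-0.01,0.01,1,0,0,0,0,0,0,1,0,0,0,0,0,0,1])

```text
time: 9.05
tool_pos: [616.4, -99.0, 169.6]
tcp_rot: [-3.138, 0.0, 1.818]
contact_force: [-0.9, -0.4, -1.2]
grip_width: 9.8
```

```bash
python3 tgt.py -90 -0.15 171.8 2; python3 look.py w4 230 350 0 210 3; python3 look.py s4 340 460 160 260 6 scene
```

```text
along,lat,z (np.float64(-94.4921177921986), np.float64(-1.6656483385908505), np.float64(169.6000818615803)) [-3.13841484e+00  6.35251754e-06  1.81825590e+00] [-0.85348446 -0.42819431 -1.17434024]
2 rows; end [616.9 -94.3 171.8]
[0.11, 0.04, -0.06, -0.02, 0.0, -0.02, 1.0, 0.11, 0.04, -0.05, -0.03, 0.0, -0.02, 1.0]
9.05 [616.41385669 -98.96667468 169.60008186] [-3.13841484e+00  6.35251754e-06  1.81825590e+00] [-0.85348446 -0.42819431 -1.17434024] 9.760962833219885
9.1 [616.37039772 -98.94107149 169.5690713 ] [-3.13836004e+00 -2.20770317e-04  1.81816972e+00] [ 0.27305518  0.2222428  -1.49092738] 9.480700081061133
```

View pics/w4.png

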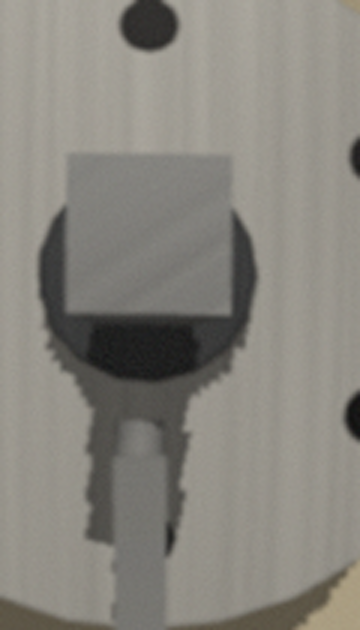

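View pics/s4.png

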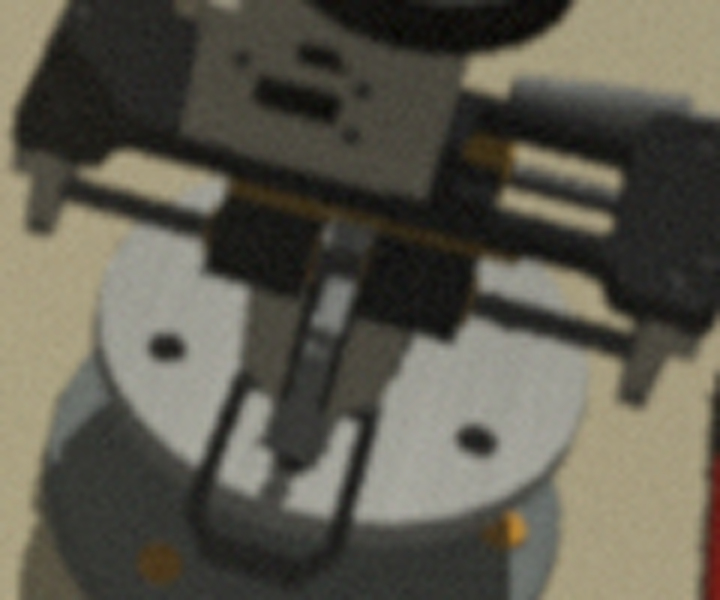

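```bash
cat > fit4.py <<'E'
from h import *
import pickle
from scipy.optimize import least_squares
np.set_printoptions(precision=2,suppress=True)
o,im=pickle.load(open('w4.pkl','rb'))
A=lambda x,y:np.array((230+(x+.5)/3-.5,(y+.5)/3-.5))
T=Rm(o['tcp_rot'])
ob=[((-11,-11,0),A(65,315)),((11,-11,0),A(233,316.5)),((-11,11,0),A(67,153.5)),((11,11,0),A(232,153.5))]
def pt(v,l):
    x,y,z,yw=v;c,s=np.cos(yw),np.sin(yw); return np.array([x+c*l[0]-s*l[1],y+s*l[0]+c*l[1],z+l[2]])
f=lambda v:np.concatenate([proj('wrist',pt(v,l),o)-q for l,q in ob])
r=least_squares(f,[594,-7,195,.25]); print(r.x,r.fun)
v=r.x; q=T.T@(np.array([v[0],v[1],v[2]])-o['tool_pos']); print('spindle top in tool',q)
for z in (-10.4+4.5,):
  for nm,p in (('L',A(113,470)),('R',A(166,470)),('L2',A(114,600)),('R2',A(166,600)),('nose',A(140,424))):
    w=plane('wrist',p,o['tool_pos'][2]+z,o); print(nm,T.T@(w-o['tool_pos']))
E
python3 fit4.py
```

```text
[594.58  -6.91 197.03   0.24] [ 0.2   0.02 -0.2  -0.24 -0.41 -0.02  0.41  0.24]
spindle top in tool [ 94.6    1.29 -27.43]
L [58.31 -4.52  5.91]
R [58.31  4.42  5.89]
L2 [35.54 -4.5   5.91]
R2 [35.55  4.55  5.89]
nose [66.13  0.04  5.9 ]
```

Emit:
step_arm(moves=[0.15,0.03,-0.06,-0.02,0,0.02,1,0.15,0.03,-0.06,-0.02,0,0,1,0,0,0,0,0,0,1,0,0,0,0,0,0,1])

```text
time: 9.48
tool_pos: [616.3, -93.5, 172.9]
tcp_rot: [3.141, 0.001, 1.815]
contact_force: [0.1, -1.4, -1.7]
grip_width: 9.6
```

```bash
python3 tgt.py -80 -0.15 172.4 3
```

```text
along,lat,z (np.float64(-89.2017490456673), np.float64(-0.3996707531471301), np.float64(172.9103612633979)) [3.14067879e+00 7.12900706e-04 1.81522810e+00] [ 0.12099391 -1.42419188 -1.68613452]
3 rows; end [614.3 -84.6 172.3]
[0.15, 0.0, 0.01, 0.0, 0.0, -0.03, 1.0, 0.16, 0.01, 0.01, 0.01, 0.01, -0.02, 1.0, 0.15, 0.0, 0.01, 0.0, 0.0, -0.03, 1.0]
```

Emit:
step_arm(moves=[0.15,0.01,0.01,0,0,0,1,0.15,0.01,0.01,0,0,0,1,0.1,0,0,0,0,0,1,0,0,0,0,0,0,1])

```text
time: 9.82
tool_pos: [614.7, -85.2, 172.8]
tcp_rot: [3.14, 0.001, 1.815]
contact_force: [-0.1, 0.2, -0.4]
grip_width: 10.0
```

```bash
python3 tgt.py -75 -0.15 172.4 3;python3 look.py w5 230 350 30 180 4
```

```text
along,lat,z (np.float64(-80.70317428969393), np.float64(0.06370080155571932), np.float64(172.7862357767496)) [3.14019059e+00 9.72976647e-04 1.81471674e+00] [-0.10984951  0.22061673 -0.42220604]
3 rows; end [613.1 -79.6 172.4]
[0.1, 0.0, 0.01, 0.01, 0.0, -0.03, 1.0, 0.09, -0.01, 0.0, 0.0, 0.01, -0.03, 1.0, 0.1, 0.0, 0.01, 0.01, 0.0, -0.03, 1.0]
9.8167 [614.67800534 -85.17854821 172.78623578] [3.14019059e+00 9.72976647e-04 1.81471674e+00] [-0.10984951  0.22061673 -0.42220604] 9.986171260248172
```

View pics/w5.png

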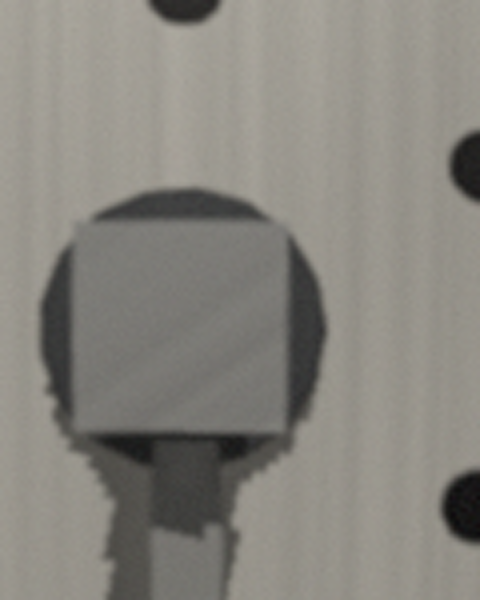

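Emit:
step_arm(moves=[0.1,-0.02,0.01,0,0,0,1,0.1,0,0,0,0,0,1,0.1,0,0,0,0,0,1,0,0,0,0,0,0,1])

```text
time: 10.2
tool_pos: [612.6, -79.1, 172.5]
tcp_rot: [3.14, 0.001, 1.815]
contact_force: [-0.3, 0.8, -2.1]
grip_width: 9.5
```

```bash
python3 tgt.py -70 -0.3 172.4 3
```

```text
along,lat,z (np.float64(-74.29337027277691), np.float64(-0.3927570058784047), np.float64(172.4710948407741)) [3.14033746e+00 1.06698097e-03 1.81467262e+00] [-0.33430207  0.80612444 -2.06248887]
3 rows; end [611.6 -75.  172.5]
[0.07, 0.0, 0.0, 0.01, 0.01, -0.03, 1.0, 0.07, 0.0, 0.0, 0.0, 0.0, -0.03, 1.0, 0.07, 0.0, 0.0, 0.01, 0.01, -0.03, 1.0]
```

Emit:
step_arm(moves=[0.1,0,0,0,0,0,1,0.1,0,0,0,0,0,1,0.1,0,0,0,0,0,1])

```text
time: 10.45
tool_pos: [611.2, -73.1, 172.4]
tcp_rot: [3.14, 0.001, 1.814]
contact_force: [0.3, 0.5, -2.2]
grip_width: 9.7
```

Emit:
step_arm(moves=[0.1,0,0,0,0,0,1,0.1,0,0,0,0,0,1,0.1,0,0,0,0,0,1,0.1,0,0,0,0,0,1])

```text
time: 10.78
tool_pos: [609.0, -64.4, 172.4]
tcp_rot: [3.14, 0.001, 1.814]
contact_force: [-0.8, -0.3, -1.3]
grip_width: 10.0
```

```bash
python3 tgt.py -50 -0.3 172.4 5;python3 look.py w6 230 350 30 180 4
```

```text
along,lat,z (np.float64(-59.14717604399853), np.float64(-0.2891874095696715), np.float64(172.42705093269413)) [3.14029042e+00 1.23882302e-03 1.81441466e+00] [-0.7928809  -0.3055494  -1.32111401]
5 rows; end [606.8 -55.5 172.4]
[0.09, 0.0, 0.0, 0.0, 0.0, -0.02, 1.0, 0.09, 0.0, 0.0, 0.01, 0.01, -0.02, 1.0, 0.09, 0.0, 0.0, 0.0, 0.0, -0.01, 1.0, 0.1, 0.0, 0.0, 0.0, 0.0, -0.02, 1.0, 0.09, 0.0, 0.0, 0.01, 0.01, -0.02, 1.0]
10.7833 [609.00304826 -64.37997969 172.42705093] [3.14029042e+00 1.23882302e-03 1.81441466e+00] [-0.7928809  -0.3055494  -1.32111401] 10.009020994761789
```

View pics/w6.png

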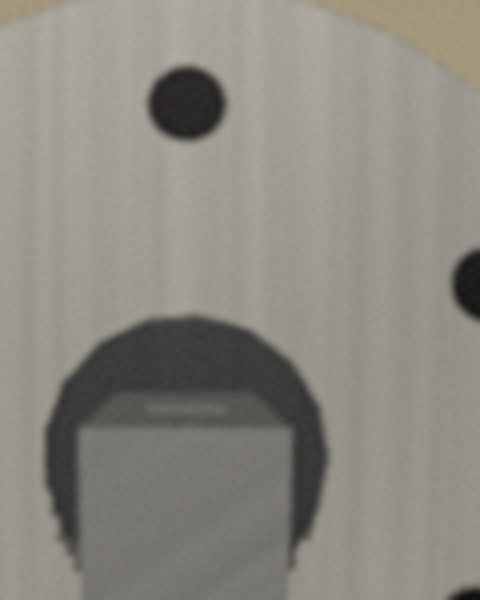

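The tip is about 17 mm into the hole and there's no contact force, so I'll carry on.

Emit:
step_arm(moves=[0.15,0,0,0,0,0,1,0.15,0,0,0,0,0,1,0.15,0,0,0,0,0,1,0.1,0,0,0,0,0,1,0.1,0,0,0,0,0,1])

```text
time: 11.25
tool_pos: [605.5, -50.2, 172.4]
tcp_rot: [3.14, 0.001, 1.815]
contact_force: [0.4, -0.7, -0.3]
grip_width: 9.7
```

```bash
python3 tgt.py -26 -0.3 172.4 5
```

```text
along,lat,z (np.float64(-44.51874831776534), np.float64(-0.2016366983623945), np.float64(172.4424428851664)) [3.14028129e+00 1.02491174e-03 1.81458901e+00] [ 0.42310824 -0.7397954  -0.27873234]
5 rows; end [600.7 -32.2 172.4]
[0.19, 0.0, 0.0, 0.0, 0.0, -0.02, 1.0, 0.18, 0.0, 0.0, 0.01, 0.01, -0.02, 1.0, 0.19, -0.01, 0.0, 0.0, 0.0, -0.01, 1.0, 0.18, 0.0, 0.0, 0.0, 0.0, -0.02, 1.0, 0.19, 0.0, 0.0, 0.01, 0.0, -0.02, 1.0]
```

Emit:
step_arm(moves=[0.15,0,0,0,0,0,1,0.15,0,0,0,0,0,1,0.15,0,0,0,0,0,1,0.08,0,0,0,0,0,1,0.05,0,0,0,0,0,1])

```text
time: 11.67
tool_pos: [602.3, -37.3, 172.5]
tcp_rot: [3.14, 0.001, 1.815]
contact_force: [0.0, -0.2, -0.8]
grip_width: 9.8
```

Emit:
step_arm(moves=[0.06,0,0,0,0,0,1,0.06,0,0,0,0,0,1])

```text
time: 11.83
tool_pos: [601.7, -34.7, 172.5]
tcp_rot: [3.14, 0.001, 1.815]
contact_force: [-0.0, 0.8, -1.8]
grip_width: 9.3
```

```bash
python3 tgt.py -25 -0.3 172.4 2; python3 look.py w7 200 360 130 260 4
```

```text
along,lat,z (np.float64(-28.601850936475905), np.float64(-0.04723859785284159), np.float64(172.53344610253302)) [3.14012324e+00 1.09595320e-03 1.81500760e+00] [-0.0292295   0.82880094 -1.76343179]
2 rows; end [600.6 -31.3 172.3]
[0.09, -0.01, 0.0, 0.01, 0.01, -0.04, 1.0, 0.09, 0.0, 0.01, 0.01, 0.01, -0.04, 1.0]
11.8333 [601.6804411  -34.72437567 172.5334461 ] [3.14012324e+00 1.09595320e-03 1.81500760e+00] [-0.0292295   0.82880094 -1.76343179] 9.296402920283
```

View pics/w7.png

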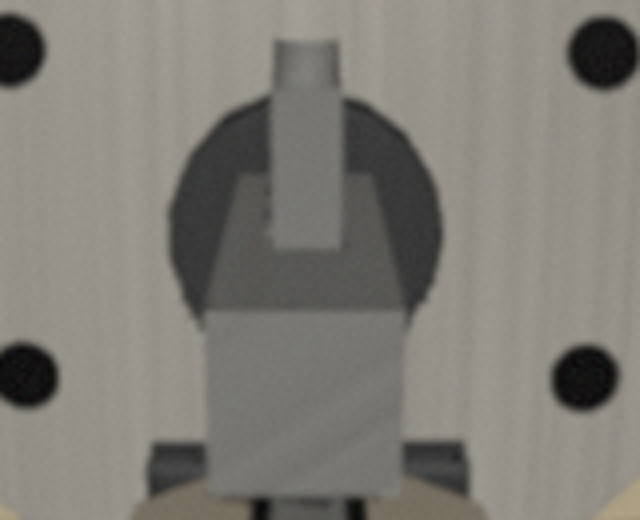

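Emit:
step_arm(moves=[0.06,0,0,0,0,0,1,0.06,0,0,0,0,0,1])

```text
time: 12.05
tool_pos: [601.0, -32.2, 172.5]
tcp_rot: [3.14, 0.001, 1.815]
contact_force: [0.4, 0.4, -2.2]
grip_width: 9.9
```

Emit:
step_arm(moves=[0.05,0,0,0,0,0,1])

```text
time: 12.13
tool_pos: [600.9, -31.5, 172.6]
tcp_rot: [3.14, 0.002, 1.815]
contact_force: [0.4, -3.6, -2.6]
grip_width: 10.0
```

Emit:
step_arm(moves=[0.05,0,0,0,0,0,1])

```text
time: 12.22
tool_pos: [600.8, -31.4, 172.6]
tcp_rot: [3.14, 0.004, 1.815]
contact_force: [1.5, -6.3, -2.3]
grip_width: 9.6
```

Shoulder contact: about 6 N builds up and motion stops at along = -25 mm, which is where home should be. I'll hold there to satisfy step 1, then release.

Emit:
step_arm(moves=[0.02,0,0,0,0,0,1,0,0,0,0,0,0,1,0,0,0,0,0,0,1,0,0,0,0,0,0,1])

```text
time: 12.55
tool_pos: [600.8, -31.5, 172.6]
tcp_rot: [3.14, 0.004, 1.814]
contact_force: [-0.3, -1.7, -1.9]
grip_width: 9.8
```

```bash
python3 tgt.py -25 -0.3 172.4 1; python3 look.py w8 200 360 130 260 4;python3 look.py s8 300 460 100 260 5 scene
```

```text
along,lat,z (np.float64(-25.28699058912812), np.float64(-0.05914888726434654), np.float64(172.56382860045304)) [3.13981707 0.00400819 1.81404643] [-0.30636939 -1.67364908 -1.92055556]
1 rows; end [600.6 -31.4 172.4]
[0.01, -0.01, 0.01, 0.03, 0.06, -0.1, 1.0]
12.55 [600.8487915  -31.51551296 172.5638286 ] [3.13981707 0.00400819 1.81404643] [-0.30636939 -1.67364908 -1.92055556] 9.777920744391547
12.6 [600.86969079 -31.50307248 172.57710597] [3.13978628 0.00407593 1.81409958] [ 0.48822644 -1.58417194 -1.38091234] 9.585887667972768
```

View pics/w8.png

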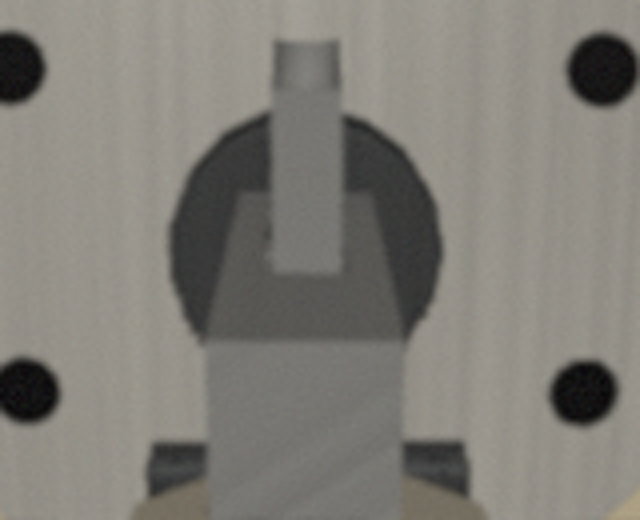

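View pics/s8.png

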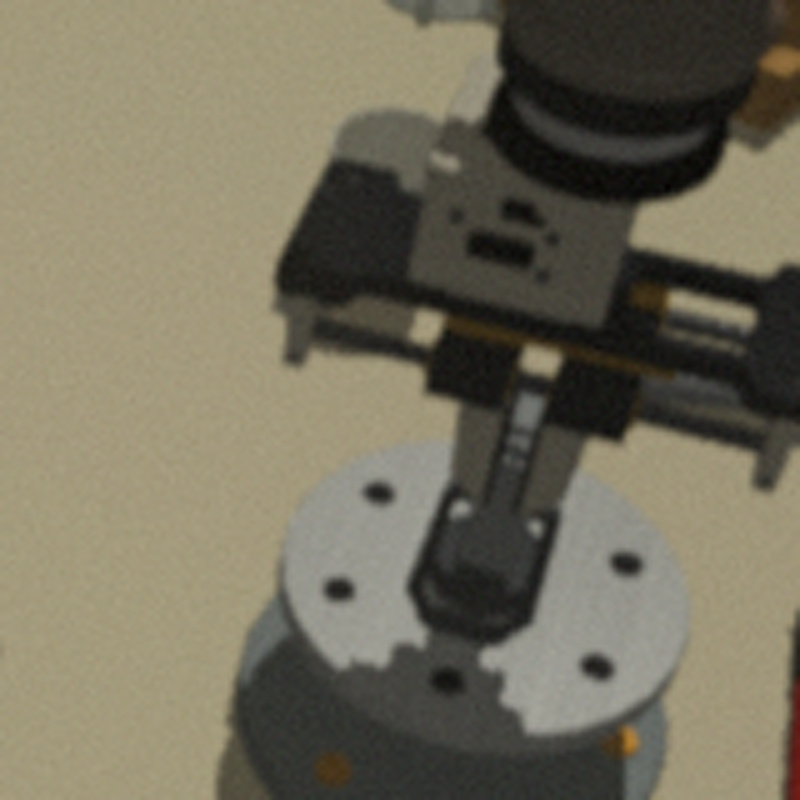

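Pin is home: the tip stands out the far side, with the shoulder against the spindle face. Releasing and lifting clear.

Emit:
step_arm(moves=[0,0,0,0,0,0,0.3,0,0,0,0,0,0,0.3,0,0,0,0,0,0,0.3,0,0,0,0,0,0,0.3,0,0,0,0,0,0,0.3])

```text
time: 13.07
tool_pos: [601.2, -30.2, 173.6]
tcp_rot: [3.138, 0.003, 1.815]
contact_force: [-0.8, -0.4, -0.4]
grip_width: 31.7
```

Emit:
step_arm(moves=[0,0,-0.2,0,0,0,0.3,0,0,-0.6,0,0,0,0.3,-0.2,0,-1,0,0,0,0.3,-0.3,0,-1,0,0,0,0.3,-0.5,0,-1,0,0,0,0.3,-0.5,0,-0.8,0,0,0,0.3,0,0,0,0,0,0,0.3])

```text
time: 13.65
tool_pos: [607.3, -58.8, 270.1]
tcp_rot: [3.14, 0.001, 1.817]
contact_force: [0.3, 0.2, -0.3]
grip_width: 32.4
```

```bash
python3 look.py w9 0 560 0 420 1;python3 look.py s9 300 460 120 280 5 scene
```

```text
13.65 [607.3463225  -58.75795673 270.12061573] [3.14039100e+00 9.65352261e-04 1.81650585e+00] [ 0.28118432  0.18646782 -0.31688546] 32.3741023714496
13.7 [606.74548438 -57.80470114 268.45502612] [-3.14112317e+00 -5.98260018e-04  1.81666263e+00] [ 0.22496988 -0.99504795 -0.30084807] 32.17532649565962
```

View pics/w9.png

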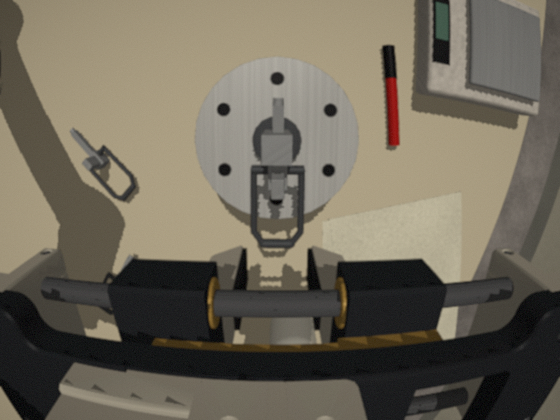

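View pics/s9.png

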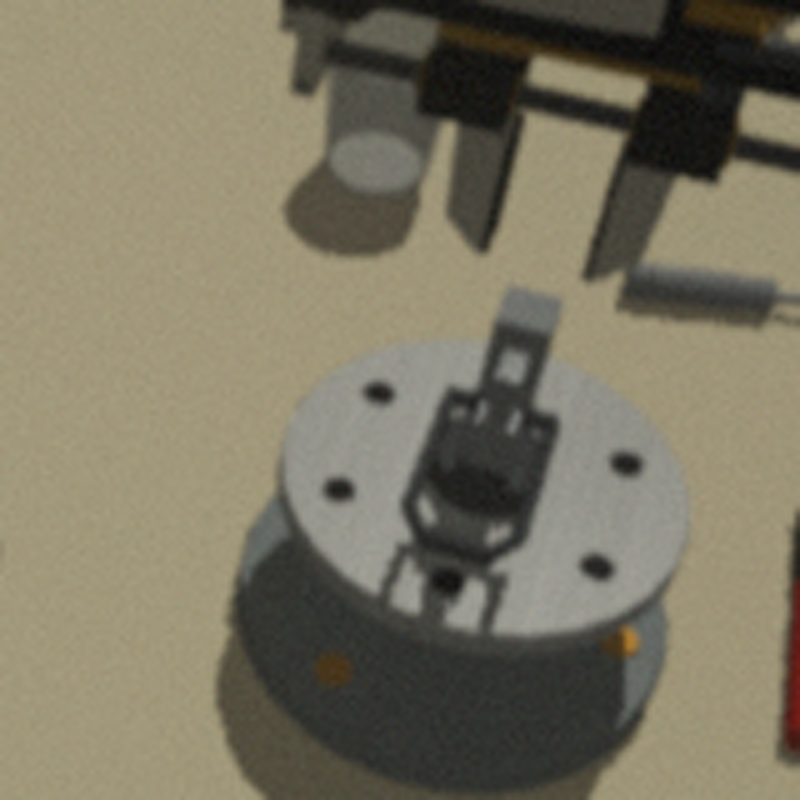

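The pin stays put with the ring folded back. Bar at w9 about (277,244) and scene about (392,230). Locating it.

Run:
```python
import cv2
im=cv2.imread('pics/w9.png')[80:260,230:330]
cv2.imwrite('pics/w9c.png',cv2.resize(im,None,fx=4,fy=4,interpolation=cv2.INTER_CUBIC)[:800])
```

```text
(no output)
```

View pics/w9c.png

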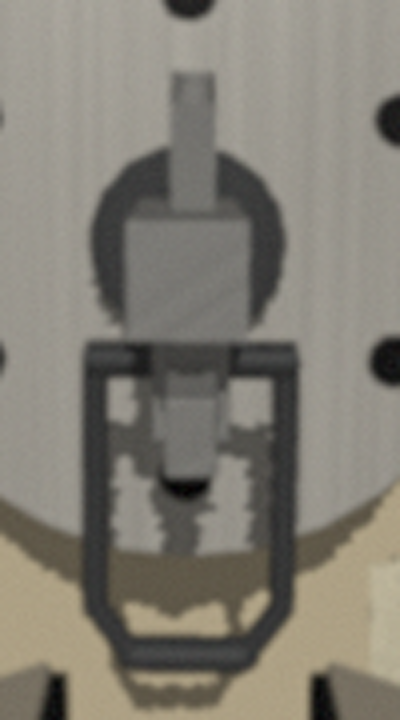

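Run:
```python
from h import *
from tgt import *
import pickle
np.set_printoptions(precision=2,suppress=True)
o,_=pickle.load(open('w9.pkl','rb'))
A=lambda x,y:np.array((230+(x+.5)/4-.5,80+(y+.5)/4-.5))
S=lambda x,y:np.array((300+(x+.5)/5-.5,120+(y+.5)/5-.5))
def sh(n,p): d=p[:2]-ax; print(n,p,'along',d@u,'lat',d@w)
b=A(190,653)
sh('bar tri',tri([ray('wrist',b,o),ray('scene',S(460,550))]))
for z in (150,154,158,162): sh('bar z%d'%z,plane('wrist',b,z,o)); sh('  scene',plane('scene',S(460,550),z))
for z in (156,160,): sh('hinge',plane('wrist',A(191,358),z,o))
sh('tip',plane('wrist',A(193,75),165,o))
```

```text
bar tri [617.19 -94.43 149.84] along -90.29264716370994 lat 0.20985140250149523
bar z150 [617.08 -94.39 150.  ] along -90.22693348129897 lat 0.10976506142481186
  scene [617.33 -94.55 150.  ] along -90.43796998105476 lat 0.3150609985944622
bar z154 [616.66 -92.76 154.  ] along -88.54315499972581 lat 0.10597491819176748
  scene [618.35 -98.01 154.  ] along -94.04403182731217 lat 0.4437831523284992
bar z158 [616.24 -91.13 158.  ] along -86.85937651815264 lat 0.10218477495872309
  scene [ 619.36 -101.47  158.  ] along -97.65009367356951 lat 0.5725053060625502
bar z162 [615.82 -89.5  162.  ] along -85.1755980365795 lat 0.09839463172567522
  scene [ 620.38 -104.93  162.  ] along -101.25615551982698 lat 0.7012274597965732
hinge [600.25 -26.57 156.  ] along -20.343303144683972 lat 0.5814778781872806
hinge [600.06 -25.9  160.  ] along -19.649890757921252 lat 0.5706685377295714
tip [586.17  30.99 165.  ] along 38.90310384126105 lat 1.1865664370904858
```

Run:
```python
from tgt import *
o=get_obs();print(rel(o),o['tcp_rot'],o['joint_positions'])
plan([*(ax-89.5*u+0.1*w),230],[np.pi,0,.25],n=23,g=0.13)
```

```text
(np.float64(-51.366843655391776), np.float64(-1.4391215289426391), np.float64(266.6976379541781)) [-3.13839263e+00 -2.20663213e-03  1.81708062e+00] [-2.20130892e-01  4.77828033e-01  1.20226023e+00  5.34883004e-04
  1.46535492e+00 -4.66476032e-01]
23 rows; end [616.8 -93.7 230. ]
[-0.08, 0.0, 0.08, 0.0, 0.0, 0.98, 0.13, -0.09, 0.01, 0.08, -0.01, 0.0, 0.97, 0.13, -0.08, 0.02, 0.08, 0.0, 0.0, 0.98, 0.13, -0.08, 0.02, 0.08, 0.0, 0.0, 0.97, 0.13, -0.08, 0.02, 0.08, 0.0, 0.0, 0.98, 0.13, -0.07, 0.04, 0.08, -0.01, 0.0, 0.98, 0.13, -0.08, 0.03, 0.08, 0.0, 0.0, 0.97, 0.13, -0.07, 0.04, 0.08, 0.0, 0.0, 0.98, 0.13]
[-0.07, 0.05, 0.08, 0.0, 0.0, 0.97, 0.13, -0.06, 0.05, 0.08, -0.01, 0.0, 0.98, 0.13, -0.07, 0.06, 0.08, 0.0, 0.0, 0.98, 0.13, -0.05, 0.06, 0.08, 0.0, 0.0, 0.97, 0.13, -0.06, 0.06, 0.07, 0.0, 0.01, 0.98, 0.13, -0.05, 0.07, 0.08, -0.01, 0.0, 0.97, 0.13, -0.04, 0.07, 0.08, 0.0, 0.0, 0.98, 0.13, -0.04, 0.07, 0.08, 0.0, 0.0, 0.98, 0.13]
[-0.04, 0.07, 0.08, 0.0, 0.0, 0.97, 0.13, -0.03, 0.08, 0.08, -0.01, 0.0, 0.98, 0.13, -0.02, 0.08, 0.08, 0.0, 0.0, 0.97, 0.13, -0.02, 0.08, 0.08, 0.0, 0.0, 0.98, 0.13, -0.02, 0.08, 0.08, 0.0, 0.0, 0.97, 0.13, 0.0, 0.09, 0.08, -0.01, 0.0, 0.98, 0.13, -0.01, 0.08, 0.08, 0.0, 0.0, 0.98, 0.13]
```

Emit:
step_arm(moves=[-0.09,0,0.08,0,0,0.98,0.13,-0.09,0.01,0.08,0,0,0.98,0.13,-0.08,0.02,0.08,0,0,0.98,0.13,-0.08,0.02,0.08,0,0,0.98,0.13,-0.08,0.02,0.08,0,0,0.98,0.13,-0.08,0.04,0.08,0,0,0.98,0.13,-0.08,0.04,0.08,0,0,0.98,0.13,-0.07,0.04,0.08,0,0,0.98,0.13])

```text
time: 14.42
tool_pos: [603.6, -63.4, 240.0]
tcp_rot: [-3.115, -0.0, 1.25]
contact_force: [-0.6, 0.3, 0.8]
grip_width: 39.9
```

Emit:
step_arm(moves=[-0.07,0.05,0.08,0,0,0.98,0.13,-0.06,0.05,0.08,0,0,0.98,0.13,-0.06,0.06,0.08,0,0,0.98,0.13,-0.06,0.06,0.08,0,0,0.98,0.13,-0.05,0.06,0.08,0,0,0.98,0.13,-0.05,0.07,0.08,0,0,0.98,0.13,-0.04,0.07,0.08,0,0,0.98,0.13,-0.04,0.07,0.08,0,0,0.98,0.13])

```text
time: 15.08
tool_pos: [599.3, -68.2, 210.8]
tcp_rot: [-3.097, 0.028, 0.679]
contact_force: [0.4, -0.1, 0.7]
grip_width: 40.1
```

```bash
cat > tg2.py <<'E'
from tgt import *
import sys
o=get_obs();print('along,lat,z',rel(o),o['tcp_rot'],o['contact_force'],o['grip_width'])
d,lat,z,n,g=map(float,sys.argv[1:6]); tilt=float(sys.argv[6]) if len(sys.argv)>6 else 0
Rg=R.from_euler('xyz',[np.pi,0,.25])*R.from_rotvec([tilt,0,0])
plan([*(ax+d*u+lat*w),z],Rg.as_euler('xyz'),n=int(n),g=g)
E
python3 tg2.py -89.5 0.1 210 7 0.13
```

```text
along,lat,z (np.float64(-60.43279745712408), np.float64(-10.65857301321926), np.float64(210.79326745148916)) [-3.09663378  0.02849411  0.67933264] [ 0.43596747 -0.05315575  0.66000207] 40.14397833852741
7 rows; end [616.9 -93.7 210. ]
[-0.02, 0.22, 0.0, -0.08, 0.08, 0.88, 0.13, 0.0, 0.22, -0.01, -0.08, 0.07, 0.87, 0.13, 0.01, 0.22, 0.0, -0.07, 0.08, 0.88, 0.13, 0.03, 0.22, 0.0, -0.08, 0.08, 0.88, 0.13, 0.03, 0.22, 0.0, -0.08, 0.08, 0.88, 0.13, 0.06, 0.22, 0.01, -0.08, 0.07, 0.87, 0.13, 0.06, 0.21, 0.0, -0.08, 0.08, 0.88, 0.13]
```

Emit:
step_arm(moves=[-0.02,0.22,-0.08,-0.08,0.08,0.88,0.13,0,0.22,-0.08,-0.08,0.08,0.88,0.13,0.01,0.22,-0.08,-0.08,0.08,0.88,0.13,0.03,0.22,-0.08,-0.08,0.08,0.88,0.13,0.03,0.22,-0.06,-0.08,0.08,0.88,0.13,0.06,0.22,-0.05,-0.08,0.08,0.88,0.13,0.06,0.22,-0.05,-0.08,0.08,0.88,0.13,0,0,0,0,0,0,0.13])

```text
time: 15.75
tool_pos: [609.8, -86.9, 203.6]
tcp_rot: [-3.129, 0.021, 0.228]
contact_force: [0.0, -0.9, 0.8]
grip_width: 39.7
```

```bash
python3 tg2.py -89.5 0.1 180 4 0.13
```

```text
along,lat,z (np.float64(-81.17714069080321), np.float64(-5.080597129586398), np.float64(203.58336664689708)) [-3.12897882  0.02059863  0.22811248] [ 0.03952759 -0.9478903   0.79914462] 39.696010260045
4 rows; end [616.9 -93.7 180. ]
[0.07, 0.11, 0.29, -0.05, 0.07, -0.08, 0.13, 0.07, 0.1, 0.29, -0.04, 0.08, -0.08, 0.13, 0.07, 0.11, 0.3, -0.05, 0.07, -0.08, 0.13, 0.07, 0.1, 0.29, -0.04, 0.07, -0.08, 0.13]
```

Emit:
step_arm(moves=[0.1,0.15,0,-0.06,0.1,-0.1,0.13,0.1,0.15,0.1,-0.06,0.1,-0.1,0.13,0.07,0.1,0.3,-0.04,0.07,-0.05,0.13,0.05,0.08,0.3,-0.02,0.05,-0.05,0.13,0,0,0,0,0,0,0.13])

```text
time: 16.17
tool_pos: [616.8, -92.8, 184.1]
tcp_rot: [-3.138, 0.002, 0.259]
contact_force: [-0.2, -0.2, -0.7]
grip_width: 39.9
```

```bash
python3 tg2.py -89.5 0.1 143 6 0.13; python3 look.py w10 0 560 0 420 1; python3 look.py s10 300 460 120 280 5 scene
```

```text
along,lat,z (np.float64(-88.59167490323718), np.float64(0.24310253199871737), np.float64(184.09617524440714)) [-3.13817234e+00  1.82838599e-03  2.59269762e-01] [-0.15675397 -0.19985236 -0.67764238] 39.89728748599731
6 rows; end [616.8 -93.7 143.1]
[0.0, 0.01, 0.34, -0.01, 0.0, 0.02, 0.13, 0.0, 0.01, 0.34, -0.01, 0.01, 0.02, 0.13, 0.0, 0.01, 0.35, 0.0, 0.0, 0.03, 0.13, 0.0, 0.0, 0.34, -0.01, 0.01, 0.02, 0.13, 0.0, 0.01, 0.34, -0.01, 0.0, 0.02, 0.13, -0.01, 0.01, 0.34, -0.01, 0.01, 0.02, 0.13]
16.1667 [616.80347619 -92.77742974 184.09617524] [-3.13817234e+00  1.82838599e-03  2.59269762e-01] [-0.15675397 -0.19985236 -0.67764238] 39.89728748599731
16.2167 [616.8405033  -92.68839551 184.58485868] [-3.13818215e+00  1.70212442e-03  2.59004897e-01] [ 0.03697635 -0.22233819 -0.59927198] 40.206740978211606
```

View pics/w10.png

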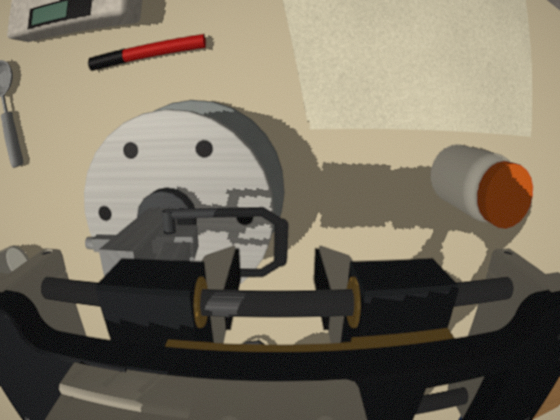

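View pics/s10.png

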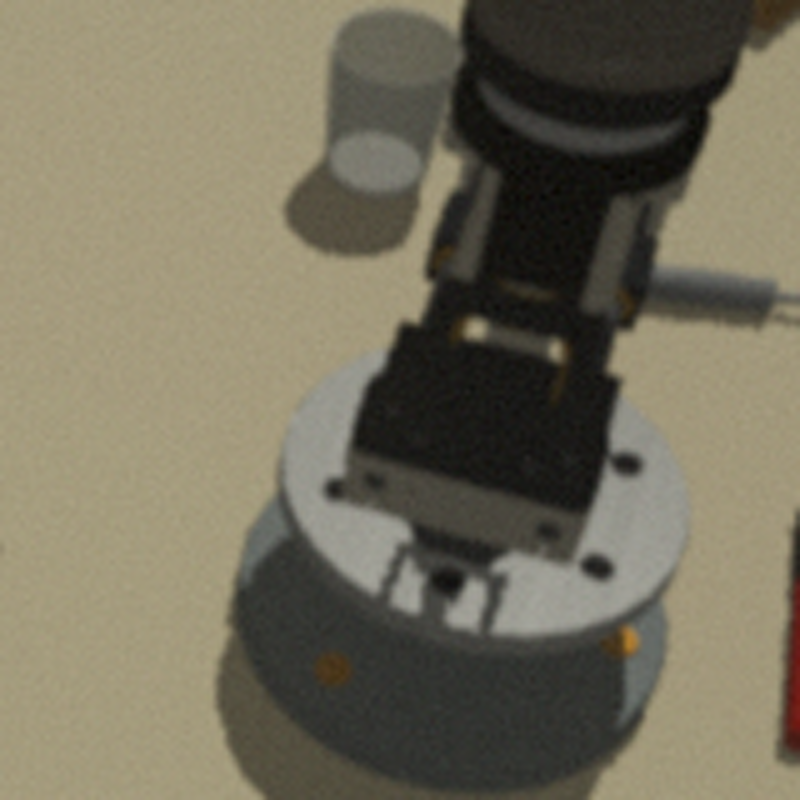

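The ring bar (w10 about (281,245)) is centred between the fingers, whose inner faces are at columns 240 and 318. Descending.

Emit:
step_arm(moves=[0,0.02,0.35,0,0,0.02,0.13,0,0.02,0.35,0,0,0.02,0.13,0,0.01,0.35,0,0,0.02,0.13,0,0,0.3,0,0,0.02,0.13,0,0,0.25,0,0,0.02,0.13,0,0,0,0,0,0,0.13])

```text
time: 16.77
tool_pos: [617.4, -93.7, 150.2]
tcp_rot: [-3.139, 0.0, 0.251]
contact_force: [-0.7, 0.4, 0.9]
grip_width: 40.1
```

```bash
python3 tg2.py -89.5 0.1 143 2 0.13; python3 look.py w11 150 350 180 280 4
```

```text
along,lat,z (np.float64(-89.59822206847524), np.float64(0.5913401708504069), np.float64(150.1951944093417)) [-3.13890650e+00  4.16617035e-04  2.51273873e-01] [-0.66932693  0.38924699  0.92635481] 40.05667406613208
2 rows; end [617.  -93.8 143. ]
[-0.01, 0.0, 0.18, -0.02, 0.0, 0.01, 0.13, -0.01, 0.0, 0.18, -0.02, 0.01, 0.01, 0.13]
16.7667 [617.38991172 -93.66653043 150.19519441] [-3.13890650e+00  4.16617035e-04  2.51273873e-01] [-0.66932693  0.38924699  0.92635481] 40.05667406613208
```

View pics/w11.png

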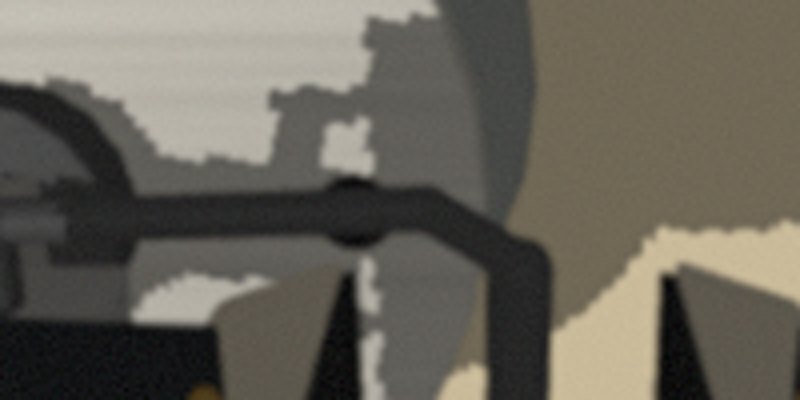

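Emit:
step_arm(moves=[-0.01,0,0.2,0,0,0,0.13,-0.01,0,0.15,0,0,0,0.13,0,0,0,0,0,0,1,0,0,0,0,0,0,1,0,0,0,0,0,0,1,0,0,0,0,0,0,1,0,0,0,0,0,0,1,0,0,0,0,0,0,1])

```text
time: 17.48
tool_pos: [618.3, -94.5, 144.4]
tcp_rot: [3.142, -0.003, 0.251]
contact_force: [0.5, -0.8, 0.3]
grip_width: 7.9
```

Emit:
step_arm(moves=[0,0,0,0,0,0,1,0,0,0,0,0,0,1])

```text
time: 17.65
tool_pos: [618.4, -94.6, 144.7]
tcp_rot: [3.141, -0.003, 0.251]
contact_force: [1.0, -0.2, -1.0]
grip_width: 8.1
```

```bash
python3 tg2.py -89.5 0.1 143 2 1; python3 look.py w11b 100 350 140 280 3
```

```text
along,lat,z (np.float64(-90.74162941498645), np.float64(1.3883720663150656), np.float64(144.68681433987777)) [ 3.14147365 -0.00348651  0.25111692] [ 0.99195015 -0.23023954 -1.00906252] 8.149391910380904
2 rows; end [617.  -93.7 143.1]
[-0.03, -0.03, 0.04, 0.0, -0.02, 0.01, 1.0, -0.03, -0.03, 0.04, 0.0, -0.03, 0.01, 1.0]
17.65 [618.44504933 -94.57720316 144.68681434] [ 3.14147365 -0.00348651  0.25111692] [ 0.99195015 -0.23023954 -1.00906252] 8.149391910380904
```

View pics/w11b.png

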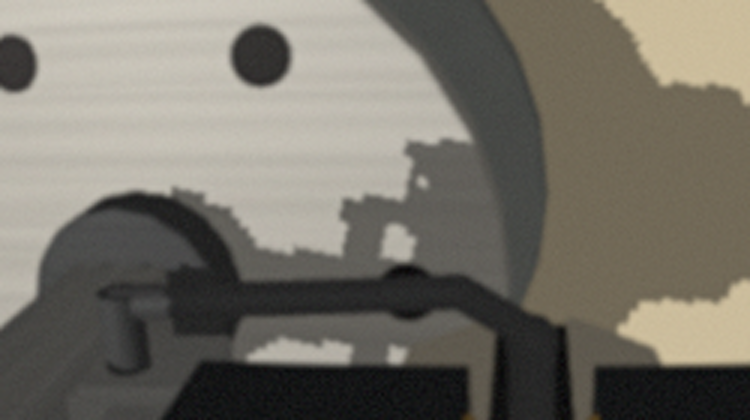

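```bash
cat > arc.py <<'E'
from tgt import *
import sys
# args: theta targets end, rows ; reads current
o=get_obs(); a,l,z=rel(o); dz0=float(sys.argv[3]) if len(sys.argv)>3 else -7.
H=np.array([-19.3,161.5])
q=np.array([a,z-dz0])-H; th=np.arctan2(q[1],-q[0]); print('bar r',np.hypot(*q),'theta',th,'along,lat,z',a,l,z,'rot',o['tcp_rot'],'F',o['contact_force'],o['grip_width'])
t1=float(sys.argv[1]);n=int(sys.argv[2]); p=np.array([a,z]); out=[]
Rc=R.from_euler('xyz',o['tcp_rot']); Rg=R.from_euler('xyz',[np.pi,0,.25]); w_=np.degrees((Rc.inv()*Rg).as_rotvec())/4/n
for k in range(1,n+1):
    t=th+(t1-th)*k/n; r=np.hypot(*q)+(70-np.hypot(*q))*k/n
    g=np.array([H[0]-r*np.cos(t),H[1]+r*np.sin(t)+dz0]); d=g-p
    r_=np.round([-(l)/20/n,-d[0]/20,-d[1]/20,*w_,1],2)+0.; out+=list(map(float,r_)); p=g
print('end',p); print(out)
E
python3 arc.py 0.3 5
```

```text
bar r 72.1200063443406 theta -0.13674709736990703 along,lat,z -90.74674276566938 1.3965060525800674 144.66850655881836 rot [ 3.14144951 -0.00347735  0.25113384] F [ 0.73680804 -0.1780812  -0.23922807] 7.918517738781125
end [-86.17355424 175.18641447]
[-0.01, 0.01, -0.31, 0.0, -0.01, 0.0, 1.0, -0.01, -0.02, -0.31, 0.0, -0.01, 0.0, 1.0, -0.01, -0.05, -0.31, 0.0, -0.01, 0.0, 1.0, -0.01, -0.07, -0.3, 0.0, -0.01, 0.0, 1.0, -0.01, -0.1, -0.29, 0.0, -0.01, 0.0, 1.0]
```

Emit:
step_arm(moves=[0,0,-0.3,0,0,0,1,0,-0.02,-0.3,0,0,0,1,0,-0.05,-0.3,0,0,0,1])

```text
time: 17.95
tool_pos: [617.2, -93.8, 162.0]
tcp_rot: [-3.141, -0.0, 0.251]
contact_force: [1.3, -4.8, -2.2]
grip_width: 7.5
```

```bash
python3 arc.py 0.6 5; python3 look.py w12 100 350 140 280 3; python3 look.py s12 300 460 100 280 4 scene
```

```text
bar r 70.73477125295078 theta 0.10686481714858272 along,lat,z -89.63125678993394 0.35915666157961107 162.04467908897666 rot [-3.14142263e+00 -4.53068253e-05  2.51087010e-01] F [ 1.27715558 -4.79821898 -2.20821111] 7.529745416460769
end [-77.07349304 194.02497314]
[0.0, -0.06, -0.34, 0.0, 0.0, 0.0, 1.0, 0.0, -0.09, -0.33, 0.0, 0.0, 0.0, 1.0, 0.0, -0.13, -0.32, 0.0, 0.0, 0.0, 1.0, 0.0, -0.16, -0.31, 0.0, 0.0, 0.0, 1.0, 0.0, -0.19, -0.29, 0.0, 0.0, 0.0, 1.0]
17.95 [617.17311915 -93.7559813  162.04467909] [-3.14142263e+00 -4.53068253e-05  2.51087010e-01] [ 1.27715558 -4.79821898 -2.20821111] 7.529745416460769
18.0 [617.81178004 -93.71651918 163.69631508] [ 3.14075961e+00 -2.24453766e-03  2.51116707e-01] [ 0.66592689 -2.37650274 -0.05146798] 7.971935341807349
```

View pics/w12.png

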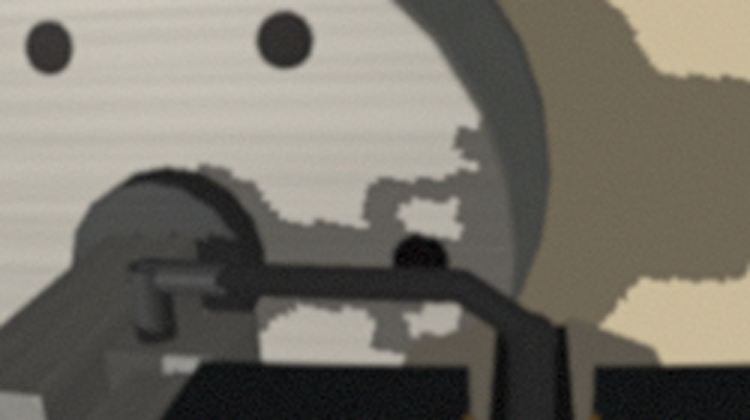

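View pics/s12.png

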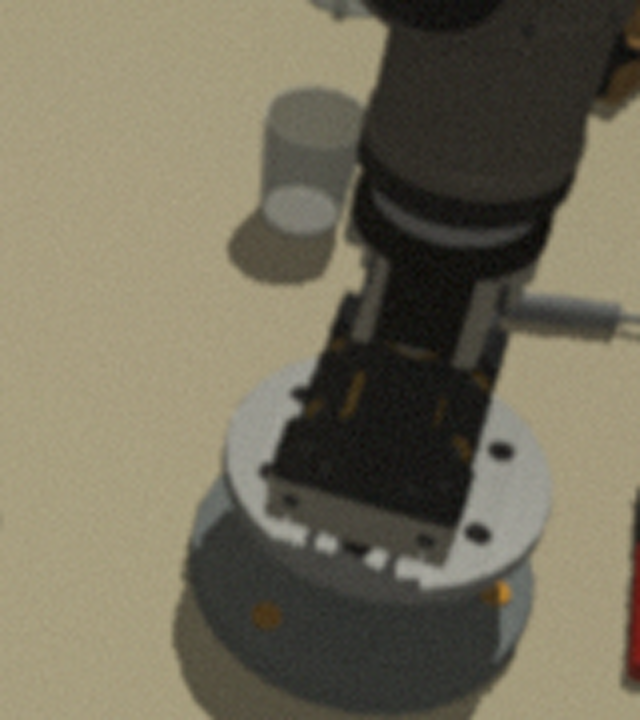

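The bar is rising with the fingers and forces are low. Carrying on along the arc.

Emit:
step_arm(moves=[0,-0.06,-0.33,0,0,0,1,0,-0.09,-0.33,0,0,0,1,0,-0.13,-0.32,0,0,0,1,0,-0.16,-0.31,0,0,0,1])

```text
time: 18.38
tool_pos: [615.4, -86.8, 190.0]
tcp_rot: [3.138, -0.002, 0.25]
contact_force: [1.4, -3.9, -1.2]
grip_width: 8.1
```

```bash
python3 arc.py 1.1 6
```

```text
bar r 72.4897830790672 theta 0.5121460059008561 along,lat,z -82.48897186019745 0.38515110566717226 190.02354833207673 rot [ 3.13847374e+00 -1.51412964e-03  2.49621299e-01] F [ 1.396933   -3.90984573 -1.24129756] 8.105228760093315
end [-51.0517285 216.8845152]
[0.0, -0.21, -0.29, 0.01, 0.0, 0.0, 1.0, 0.0, -0.23, -0.27, 0.01, 0.0, 0.0, 1.0, 0.0, -0.26, -0.24, 0.01, 0.0, 0.0, 1.0, 0.0, -0.28, -0.21, 0.01, 0.0, 0.0, 1.0, 0.0, -0.29, -0.18, 0.01, 0.0, 0.0, 1.0, 0.0, -0.31, -0.15, 0.01, 0.0, 0.0, 1.0]
```

Emit:
step_arm(moves=[0,-0.21,-0.29,0.01,0,0,1,0,-0.23,-0.27,0.01,0,0,1,0,-0.26,-0.24,0.01,0,0,1])

```text
time: 18.63
tool_pos: [612.4, -74.1, 209.0]
tcp_rot: [3.136, -0.004, 0.249]
contact_force: [2.0, -5.4, -1.9]
grip_width: 7.7
```

```bash
python3 arc.py 1.3 5; python3 look.py w13 0 400 120 420 2
```

```text
bar r 74.04005577618034 theta 0.8279287029106127 along,lat,z -69.38090003072709 0.6543471858483717 209.0328645080397 rot [ 3.13645022 -0.00365572  0.24887038] F [ 1.9729167  -5.37146827 -1.94839169] 7.7204347747052715
end [-38.024918   221.94907298]
[-0.01, -0.29, -0.19, 0.01, -0.01, 0.0, 1.0, -0.01, -0.31, -0.16, 0.01, -0.01, 0.0, 1.0, -0.01, -0.32, -0.13, 0.01, -0.01, 0.0, 1.0, -0.01, -0.32, -0.1, 0.01, -0.01, 0.0, 1.0, -0.01, -0.33, -0.07, 0.01, -0.01, 0.0, 1.0]
18.6333 [612.44911448 -74.06212778 209.03286451] [ 3.13645022 -0.00365572  0.24887038] [ 1.9729167  -5.37146827 -1.94839169] 7.7204347747052715
```

View pics/w13.png

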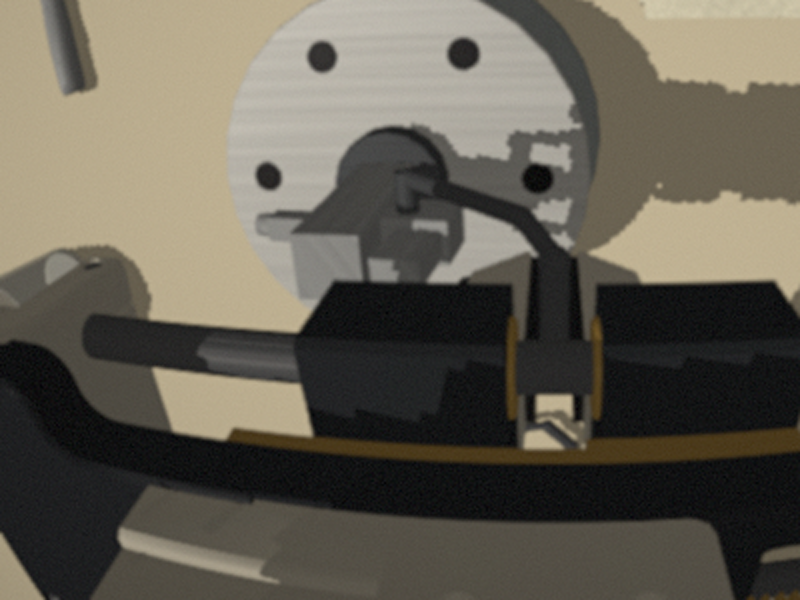

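Emit:
step_arm(moves=[0,-0.29,-0.08,0.01,0,0,1,0,-0.3,-0.08,0.01,0,0,1,0,-0.32,-0.06,0.01,0,0,1])

```text
time: 18.93
tool_pos: [610.3, -60.7, 219.8]
tcp_rot: [3.124, -0.012, 0.248]
contact_force: [-0.4, -10.7, 5.9]
grip_width: 8.2
```

```bash
python3 arc.py 1.6 5; python3 look.py w14 100 400 120 320 2
```

```text
bar r 74.8400208412823 theta 1.0593554695489036 along,lat,z -55.92926871834425 1.8913130346586173 219.76350735811627 rot [ 3.12427095 -0.01166572  0.24831821] F [ -0.38864073 -10.73806516   5.8986823 ] 8.231776612374569
end [-17.25603344 224.47015221]
[-0.02, -0.38, -0.13, 0.05, -0.03, -0.01, 1.0, -0.02, -0.39, -0.09, 0.05, -0.03, -0.01, 1.0, -0.02, -0.39, -0.05, 0.05, -0.03, -0.01, 1.0, -0.02, -0.39, 0.0, 0.05, -0.03, -0.01, 1.0, -0.02, -0.38, 0.04, 0.05, -0.03, -0.01, 1.0]
18.9333 [610.31963921 -60.72264487 219.76350736] [ 3.12427095 -0.01166572  0.24831821] [ -0.38864073 -10.73806516   5.8986823 ] 8.231776612374569
```

View pics/w14.png

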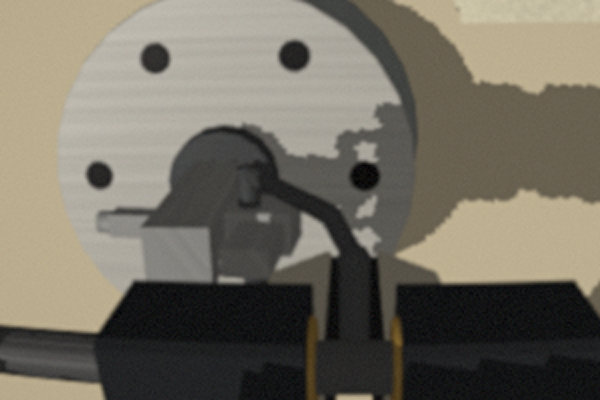

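```bash
python3 arc.py 1.6 5 -1.5
```

```text
bar r 70.14714018946218 theta 1.0393223247784729 along,lat,z -54.85089128530532 2.1158734330513966 220.4711121576283 rot [ 3.12450681 -0.01250252  0.24901357] F [ 1.09521299 -8.80131633  3.9167406 ] 7.784280001940417
end [-17.25603344 229.97015221]
[-0.02, -0.35, -0.18, 0.05, -0.04, 0.0, 1.0, -0.02, -0.37, -0.14, 0.05, -0.04, 0.0, 1.0, -0.02, -0.38, -0.1, 0.05, -0.04, 0.0, 1.0, -0.02, -0.39, -0.05, 0.05, -0.04, 0.0, 1.0, -0.02, -0.39, -0.01, 0.05, -0.04, 0.0, 1.0]
```

Emit:
step_arm(moves=[-0.02,-0.35,-0.17,0.03,-0.03,0,1,-0.02,-0.37,-0.12,0.03,-0.03,0,1,-0.02,-0.38,-0.06,0.03,-0.03,0,1])

```text
time: 19.23
tool_pos: [604.1, -41.0, 229.7]
tcp_rot: [3.125, -0.009, 0.247]
contact_force: [2.2, -6.2, 2.7]
grip_width: 8.0
```

```bash
python3 arc.py 1.6 3 -1.5; python3 look.py w15 100 400 120 320 2
```

```text
bar r 71.51657048917164 theta 1.3451311366618115 along,lat,z -35.30217135986579 0.7145750414663654 229.703302405999 rot [ 3.12459733 -0.00869576  0.24723781] F [ 2.16479665 -6.18209197  2.67846608] 8.043296938230508
end [-17.25603344 229.97015221]
[-0.01, -0.3, -0.03, 0.08, -0.04, -0.01, 1.0, -0.01, -0.3, 0.0, 0.08, -0.04, -0.01, 1.0, -0.01, -0.3, 0.02, 0.08, -0.04, -0.01, 1.0]
19.2333 [604.0762576  -41.02792365 229.70330241] [ 3.12459733 -0.00869576  0.24723781] [ 2.16479665 -6.18209197  2.67846608] 8.043296938230508
```

View pics/w15.png

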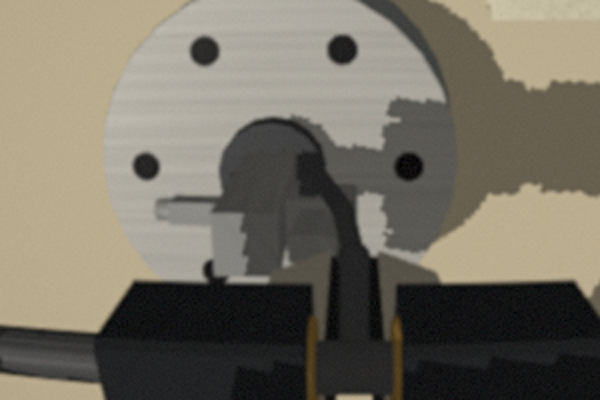

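Emit:
step_arm(moves=[-0.01,-0.33,0,0.05,-0.03,0,1,-0.01,-0.33,0.03,0.05,-0.03,0,1,-0.01,-0.33,0.05,0.05,-0.03,0,1])

```text
time: 19.53
tool_pos: [600.0, -22.7, 232.0]
tcp_rot: [3.129, -0.009, 0.248]
contact_force: [2.1, -6.5, 3.4]
grip_width: 7.9
```

```bash
python3 arc.py 1.75 3 -1.5
```

```text
bar r 72.09143122796696 theta 1.6089905042385446 along,lat,z -16.54719649352534 1.3401663485135689 232.03885430343428 rot [ 3.1289035  -0.00864694  0.24767037] F [ 2.100074   -6.46824347  3.44774939] 7.866802355585935
end [ -6.8227761  228.87901628]
[-0.02, -0.17, 0.05, 0.06, -0.04, -0.01, 1.0, -0.02, -0.16, 0.05, 0.06, -0.04, -0.01, 1.0, -0.02, -0.16, 0.06, 0.06, -0.04, -0.01, 1.0]
```

The fingertips hold the bar near its centre line. Next I'll push deeper, then loosen a little into a cage around the bar at near-vertical and go lower.

Emit:
step_arm(moves=[-0.02,-0.05,0.25,0.05,-0.03,0,1,-0.02,-0.05,0.25,0.05,-0.03,0,1])

```text
time: 19.7
tool_pos: [601.0, -20.8, 227.5]
tcp_rot: [3.131, -0.014, 0.249]
contact_force: [-0.7, -2.4, 22.1]
grip_width: 7.8
```

Emit:
step_arm(moves=[0,-0.08,0.15,0.03,0,0,0.7,0,-0.1,0.2,0.03,0,0,0.7])

```text
time: 19.87
tool_pos: [601.6, -16.9, 224.2]
tcp_rot: [3.134, -0.021, 0.249]
contact_force: [0.6, -3.4, 2.2]
grip_width: 13.0
```

```bash
python3 arc.py 1.75 3 -7; python3 look.py w16 100 400 120 320 2;python3 look.py s16 300 460 80 260 4 scene
```

```text
bar r 70.18850790244144 theta 1.6850662533589726 along,lat,z -11.297007592384022 4.300966684364454 224.23075902422636 rot [ 3.13396595 -0.0205814   0.2493337 ] F [ 0.56044861 -3.3963436   2.21584211] 12.988251929853558
end [ -6.8227761  223.37901628]
[-0.07, -0.07, 0.01, 0.04, -0.1, 0.0, 1.0, -0.07, -0.07, 0.01, 0.04, -0.1, 0.0, 1.0, -0.07, -0.07, 0.02, 0.04, -0.1, 0.0, 1.0]
19.8667 [601.61218445 -16.8817348  224.23075902] [ 3.13396595 -0.0205814   0.2493337 ] [ 0.56044861 -3.3963436   2.21584211] 12.988251929853558
19.9167 [601.12940279 -16.40323921 223.16639355] [ 3.13495723 -0.01912694  0.24960271] [ 0.592031   -2.64686408  0.22687594] 13.484874049382208
```

View pics/w16.png

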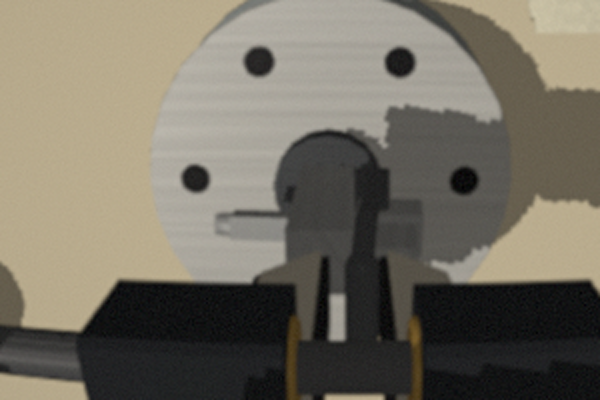

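View pics/s16.png

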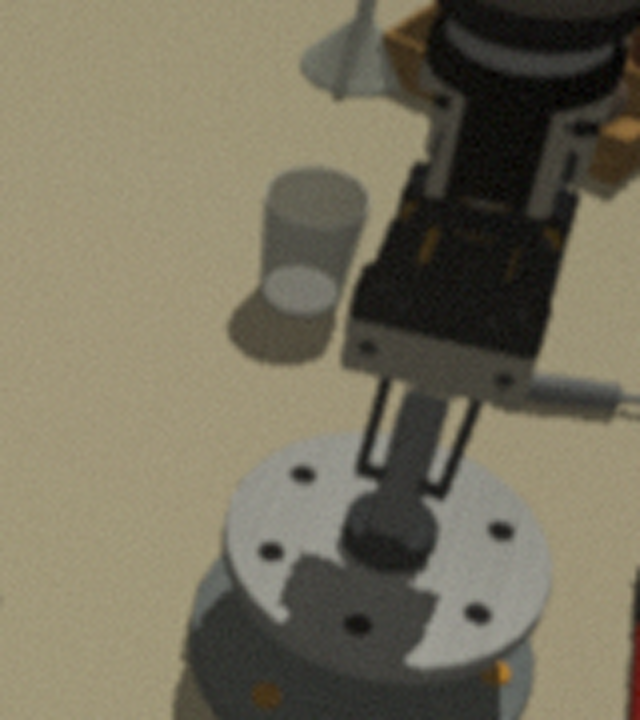

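Emit:
step_arm(moves=[-0.1,-0.05,0.02,0.03,-0.12,0,0.7,-0.1,-0.05,0,0.03,-0.12,0,0.7])

```text
time: 20.13
tool_pos: [596.1, -15.4, 222.1]
tcp_rot: [3.14, 0.0, 0.25]
contact_force: [1.2, -2.3, -0.2]
grip_width: 14.1
```

Emit:
step_arm(moves=[0,-0.05,0,0,-0.05,0,1,0,-0.05,0,0,0,0,1])

```text
time: 20.3
tool_pos: [595.2, -13.4, 221.5]
tcp_rot: [3.141, 0.006, 0.249]
contact_force: [1.2, -3.9, 1.7]
grip_width: 8.1
```

```bash
python3 arc.py 2.1 5 -7
```

```text
bar r 68.2612724268433 theta 1.7613479485309085 along,lat,z -6.3712767012039695 -1.022295735072535 221.5257370507396 rot [3.14078353 0.00604228 0.24947949] F [ 1.23877375 -3.91109205  1.65054563] 8.129036712187075
end [ 16.03922732 214.92465567]
[0.01, -0.23, 0.03, 0.0, 0.02, 0.0, 1.0, 0.01, -0.23, 0.05, 0.0, 0.02, 0.0, 1.0, 0.01, -0.23, 0.07, 0.0, 0.02, 0.0, 1.0, 0.01, -0.22, 0.08, 0.0, 0.02, 0.0, 1.0, 0.01, -0.22, 0.1, 0.0, 0.02, 0.0, 1.0]
```

Emit:
step_arm(moves=[0.01,-0.25,0.03,0,0.02,0,1,0.01,-0.25,0.05,0,0.02,0,1,0.01,-0.25,0.07,0,0.02,0,1,0.01,-0.25,0.09,0,0.02,0,1])

```text
time: 20.63
tool_pos: [591.4, 4.4, 215.9]
tcp_rot: [3.137, 0.001, 0.248]
contact_force: [0.7, -4.9, -0.0]
grip_width: 7.9
```

```bash
python3 arc.py 2.4 5 -8.7;  python3 look.py s17 300 460 80 260 4 scene
```

```text
bar r 70.40981098090612 theta 2.0293157599214027 along,lat,z 11.864857793302566 -0.32708851336402717 215.93709781966666 rot [3.13657352e+00 1.41278749e-03 2.47838975e-01] F [ 0.74064895 -4.89342856 -0.0061249 ] 7.916955019467653
end [ 32.31756009 200.08242264]
[0.0, -0.23, 0.13, 0.01, 0.0, -0.01, 1.0, 0.0, -0.22, 0.14, 0.01, 0.0, -0.01, 1.0, 0.0, -0.21, 0.16, 0.01, 0.0, -0.01, 1.0, 0.0, -0.19, 0.17, 0.01, 0.0, -0.01, 1.0, 0.0, -0.18, 0.19, 0.01, 0.0, -0.01, 1.0]
20.6333 [591.39766708   4.4150851  215.93709782] [3.13657352e+00 1.41278749e-03 2.47838975e-01] [ 0.74064895 -4.89342856 -0.0061249 ] 7.916955019467653
```

View pics/s17.png

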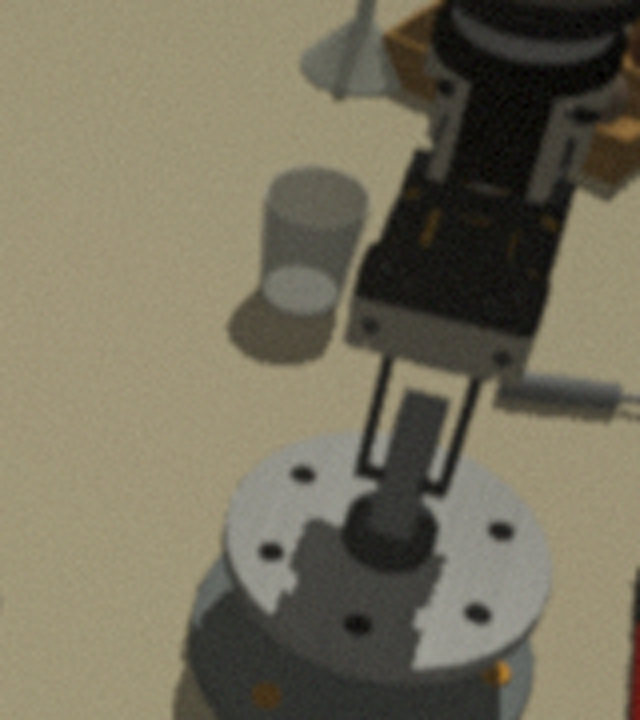

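Ring is at about 2.0 rad and passing the spindle cleanly. Carrying on forward and down.

Emit:
step_arm(moves=[0,-0.23,0.13,0.01,0,0,1,0,-0.22,0.14,0.01,0,0,1,0,-0.21,0.16,0.01,0,0,1,0,-0.2,0.17,0.01,0,0,1])

```text
time: 21.02
tool_pos: [586.7, 22.5, 203.0]
tcp_rot: [3.139, 0.002, 0.248]
contact_force: [1.7, -5.7, -0.7]
grip_width: 7.8
```

```bash
python3 arc.py 2.7 5 -8.7
```

```text
bar r 70.79851620335057 theta 2.3527280228436354 along,lat,z 30.58827179725497 -0.4124698968458397 203.03534844787393 rot [3.13898812e+00 1.50659636e-03 2.48325068e-01] F [ 1.7482317  -5.71639821 -0.70068219] 7.785743329984889
end [ 43.98504994 182.71659162]
[0.0, -0.16, 0.18, 0.01, 0.0, 0.0, 1.0, 0.0, -0.15, 0.19, 0.01, 0.0, 0.0, 1.0, 0.0, -0.13, 0.2, 0.01, 0.0, 0.0, 1.0, 0.0, -0.12, 0.21, 0.01, 0.0, 0.0, 1.0, 0.0, -0.1, 0.22, 0.01, 0.0, 0.0, 1.0]
```

Emit:
step_arm(moves=[0,-0.16,0.18,0.01,0,0,1,0,-0.15,0.19,0.01,0,0,1,0,-0.13,0.2,0.01,0,0,1,0,-0.12,0.2,0,0,0,1])

```text
time: 21.35
tool_pos: [583.4, 34.7, 185.4]
tcp_rot: [3.141, 0.002, 0.249]
contact_force: [3.0, -5.8, -1.0]
grip_width: 7.9
```

```bash
python3 arc.py 2.8 3 -8.7; python3 look.py w18 0 400 120 320 2
```

```text
bar r 70.5037225129803 theta 2.660751096067793 along,lat,z 43.20902304934093 -0.5347513059725445 185.40976733440905 rot [3.14133629e+00 2.16941808e-03 2.48670461e-01] F [ 2.99029879 -5.84228603 -0.97432296] 7.907286685301175
end [ 46.65556385 176.24917051]
[0.01, -0.06, 0.15, 0.0, 0.01, -0.01, 1.0, 0.01, -0.06, 0.15, 0.0, 0.01, -0.01, 1.0, 0.01, -0.05, 0.15, 0.0, 0.01, -0.01, 1.0]
21.35 [583.44178944  34.73345957 185.40976733] [3.14133629e+00 2.16941808e-03 2.48670461e-01] [ 2.99029879 -5.84228603 -0.97432296] 7.907286685301175
```

View pics/w18.png

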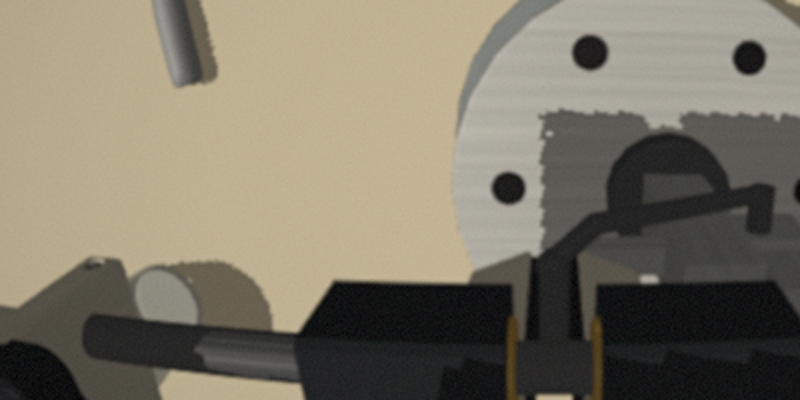

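Emit:
step_arm(moves=[0,-0.08,0.15,0,0,0,1,0,-0.06,0.15,0,0,0,1])

```text
time: 21.57
tool_pos: [582.5, 37.8, 177.4]
tcp_rot: [3.141, 0.003, 0.249]
contact_force: [2.4, -5.6, -0.8]
grip_width: 8.0
```

Emit:
step_arm(moves=[0,0,0,0,0,0,0.65,0,-0.05,0,0,0,0,0.6,0,0,0,0,0,0,0.6])

```text
time: 21.82
tool_pos: [580.2, 41.5, 175.3]
tcp_rot: [-3.136, 0.008, 0.249]
contact_force: [-0.9, -0.1, -0.8]
grip_width: 18.2
```

```bash
python3 arc.py 2.8 3 -8.7; python3 look.py w19 100 400 120 320 2;python3 look.py s19 300 460 80 260 4 scene
```

```text
bar r 73.42567049219386 theta 2.829813011976217 along,lat,z 50.58575775780176 -1.9535055538103818 175.32354212476537 rot [-3.13583233  0.00774935  0.2489108 ] F [-0.86465542 -0.1218935  -0.75499412] 18.238941981902997
end [ 46.65556385 176.24917051]
[0.03, 0.07, -0.02, -0.03, 0.04, -0.01, 1.0, 0.03, 0.07, -0.02, -0.03, 0.04, -0.01, 1.0, 0.03, 0.07, -0.01, -0.03, 0.04, -0.01, 1.0]
21.8167 [580.24210745  41.52986404 175.32354212] [-3.13583233  0.00774935  0.2489108 ] [-0.86465542 -0.1218935  -0.75499412] 18.238941981902997
21.8667 [580.27956214  41.48992333 175.38424228] [-3.13604795  0.00765472  0.24911261] [ 1.25935878  1.24305198 -0.19460109] 18.0370025376968
```

View pics/w19.png

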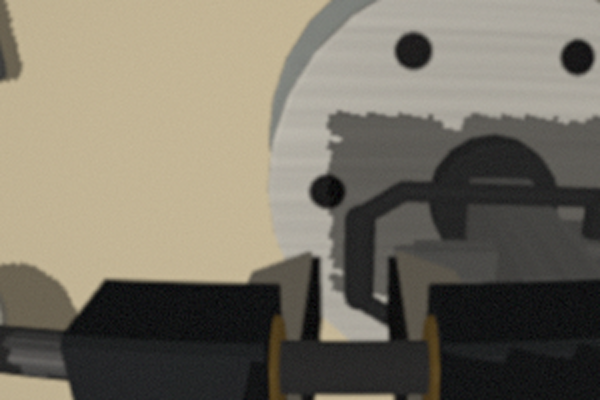

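View pics/s19.png

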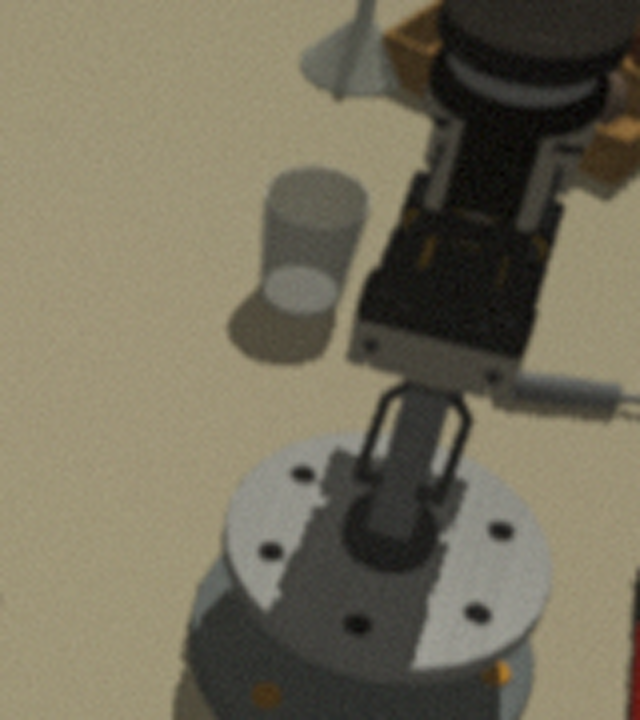

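The ring has snapped away from the fingers and lies flat around the pin's end. Lifting off to check.

Emit:
step_arm(moves=[0.05,0,-0.3,0,0,0,0.6,0,0,-0.8,0,0,0,0.6,0,0,-1,0,0,0,0.6,0,0,-1,0,0,0,0.6,0,0.3,-1,0,0,0,0.6,0,0.3,-0.5,0,0,0,0.6,0,0,0,0,0,0,0.6])

```text
time: 22.5
tool_pos: [584.4, 31.3, 273.8]
tcp_rot: [-3.133, 0.008, 0.251]
contact_force: [-0.4, -0.2, 0.8]
grip_width: 18.1
```

```bash
python3 tg2.py 0 0 280 5 0.6;python3 look.py w20 150 450 130 330 2;python3 look.py s20 300 460 80 260 4 scene; python3 look.py t20 150 290 60 200 4 top
```

```text
along,lat,z (np.float64(39.65922217939133), np.float64(-0.4236108605398791), np.float64(273.8335885246489)) [-3.13325662  0.00846086  0.25058376] [-0.39343301 -0.21805276  0.76895427] 18.05624487560024
5 rows; end [594.7  -7.  280. ]
[0.0, 0.4, -0.06, -0.02, 0.02, 0.0, 0.6, 0.01, 0.39, -0.07, -0.03, 0.03, 0.0, 0.6, 0.0, 0.4, -0.06, -0.02, 0.02, 0.0, 0.6, 0.0, 0.39, -0.07, -0.03, 0.03, 0.01, 0.6, 0.01, 0.4, -0.06, -0.02, 0.02, 0.0, 0.6]
22.5 [584.42770959  31.32151    273.83358852] [-3.13325662  0.00846086  0.25058376] [-0.39343301 -0.21805276  0.76895427] 18.05624487560024
22.55 [584.11820498  31.76984609 273.01837259] [-3.1326964   0.00910306  0.25065727] [-0.001769   -0.16066924  0.18887127] 18.7163558185464
22.6 [583.48952776  32.01045762 271.53879399] [-3.13185226  0.0115024   0.25084312] [-0.03307485  0.08344433 -0.09375694] 18.615401045177475
```

View pics/w20.png

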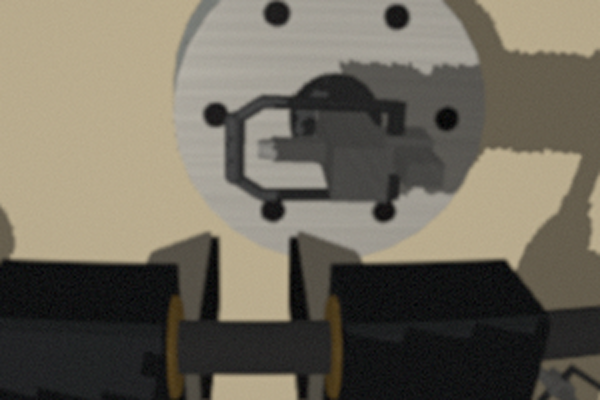

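View pics/s20.png

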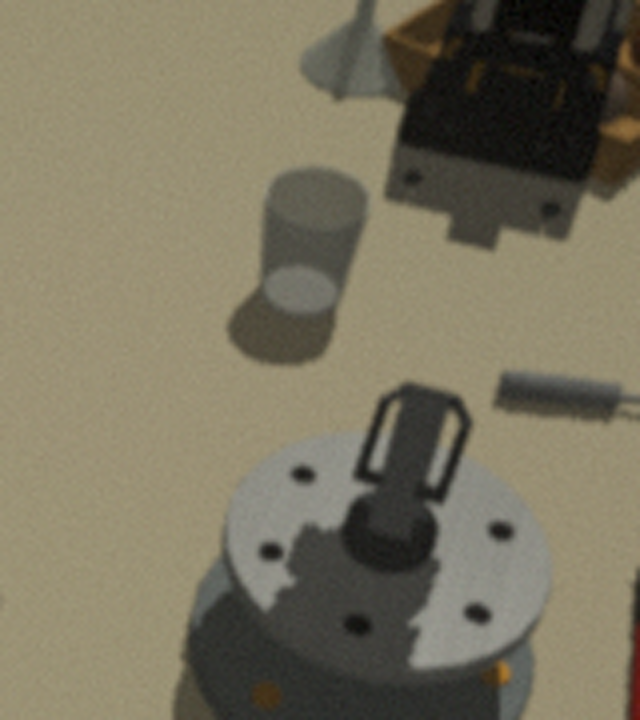

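View pics/t20.png

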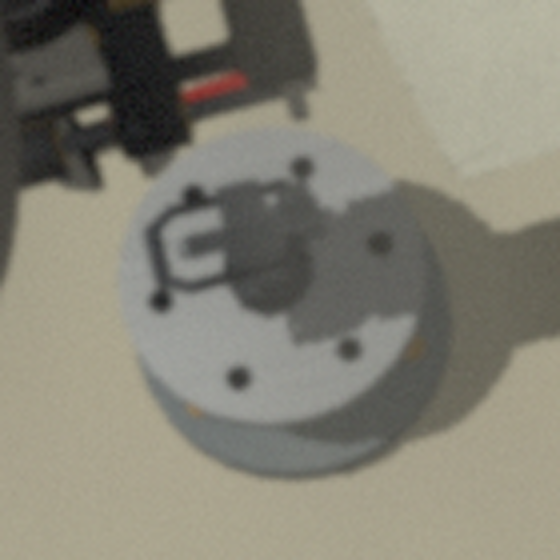

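Run:
```python
from tgt import *
import pickle
np.set_printoptions(precision=2,suppress=True)
o,im=pickle.load(open('w20.pkl','rb'))
A=lambda x,y:np.array((150+(x+.5)/2-.5,130+(y+.5)/2-.5))
def sh(n,p): d=p[:2]-ax; print(n,p[2],'along %.1f lat %.1f'%(d@u,d@w))
ot,_=pickle.load(open('t20.pkl','rb'))
B=lambda x,y:np.array((150+(x+.5)/4-.5,60+(y+.5)/4-.5))
for z in (160,166): 
    sh('bar',plane('wrist',A(235,150),z,o)); sh('bar top',plane('top',B(157,255),z))
    sh('tip',plane('wrist',A(259,149),z,o)); sh('tip top',plane('top',B(183,243),z))
sh('bar tri',tri([ray('wrist',A(235,150),o),ray('top',B(157,255))]))
sh('tip tri',tri([ray('wrist',A(259,149),o),ray('top',B(183,243))]))
sh('hinge',plane('wrist',A(397,102),160,o))
c=im[160:260,240:380,::-1]; cv2.imwrite('pics/w20c.png',cv2.resize(c,None,fx=5,fy=5,interpolation=cv2.INTER_CUBIC))
```

```text
bar 160.0 along 50.2 lat -0.8
bar top 160.0 along 49.9 lat 0.4
tip 160.0 along 39.7 lat -0.3
tip top 160.0 along 35.5 lat 3.0
bar 166.0 along 49.9 lat 1.0
bar top 166.0 along 49.1 lat -2.1
tip 166.0 along 39.7 lat 1.5
tip top 166.0 along 34.9 lat 0.4
bar tri 161.66146554017993 along 49.9 lat -0.3
tip tri 163.64659216302067 along 37.4 lat 1.1
hinge 160.0 along -19.9 lat 21.2
```

View pics/w20c.png

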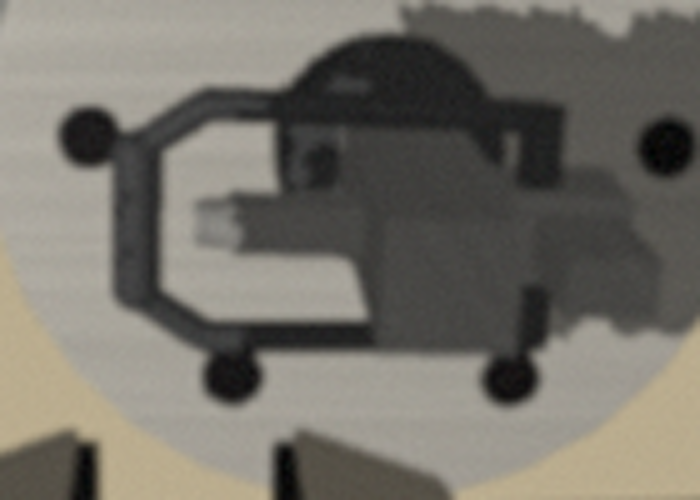

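The checks agree. Bar is at +50 mm (51 expected), about 10 mm beyond the tip and level with the pin (z about 162). The pin is within about 1.5 mm of home, and the gripper is well clear. Handing in.

Emit:
step_arm(moves=[0,0,-0.3,0,0,0,0.6,0,0,0,0,0,0,0.6,0,0,0,0,0,0,0.6])

```text
time: 22.9
tool_pos: [581.6, 33.1, 274.2]
tcp_rot: [-3.129, 0.019, 0.252]
contact_force: [-0.6, 0.4, 0.3]
grip_width: 18.2
```

```bash
python3 -c "
from plant import *
o=get_obs();print(o['time'],o['tool_pos'],o['contact_force'],abs(o['dq']).max())
print(close_job())"
```

```text
22.9 [581.64974531  33.09339865 274.16479419] [-0.59728518  0.41777889  0.27179696] 0.006311715093363521
the job is handed in; nothing more can be done
None
```

The linchpin is home through the spindle's cross hole, its ring is snapped shut over the far end, and the job was handed in at 22.9 s. I took the pin farthest from the base (623 mm; the others were at 374–499 mm).

- **Insertion:** I pushed the pin in from the −y side until the shoulder touched at about 6 N, then let go. I then gripped the ring bar, swung it over the spindle top and released it at about 2.8 rad, where it snapped shut.
- **Final check, ring:** the bar is level with the pin at about 162 mm height, about 10 mm beyond the tip. It is 50 mm past the spindle axis, where 51 mm was expected.
- **Final check, pin:** the wrist view puts it 1–1.5 mm short of fully home, inside the 5 mm allowed. A coarser top-camera reading of the tip put it 5–6 mm short. I trusted the wrist view because the ring bar read 50 mm in both cameras.
- **Clear of everything:** the gripper was well above the stand with no contact force. I did not measure the beaker, jar and spoon afterwards, but the arm never came near them.
- **What went less smoothly:** my first hold on the bar was only at the fingertips. At about 1.6 rad I pushed down to deepen it, which peaked at about 22 N, then loosened and took a fresh grip.

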